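Put the impact sockets back on their rail in order of size

TASK

Put the four loose impact sockets back on the socket rail, one on each post, in order of size: the smallest on the post next to the rail's hanging eye, rising to the largest at the far end. Each must stand upright, mouth up, pushed right down over its post so that it rests on the clip.

Things in the scene. Friction and masses are not known exactly. Their poses are not given: they have to be found in the camera images.
- socket_24: the smallest of four dark steel impact sockets, standing upright, 50 mm high, about 0.32 kg: plain round body 38 mm in diameter over its whole height. Hexagon mouth (24 mm across flats) upwards, 20 mm square drive hole, open right through, in the foot. Origin: centre of the underside, z up its axis.
- socket_30: the second smallest of four dark steel impact sockets, standing upright, 54 mm high, about 0.42 kg: the upper part (from 27 mm above its underside to the top) is 47 mm in diameter, the narrower foot 44 mm. Hexagon mouth (30 mm across flats) upwards, 20 mm square drive hole, open right through, in the foot. Origin: centre of the underside, z up its axis.
- socket_38: the second largest of four dark steel impact sockets, standing upright, 60 mm high, about 0.58 kg: the upper part (from 28 mm above its underside to the top) is 56 mm in diameter, the narrower foot 46 mm. Hexagon mouth (38 mm across flats) upwards, 20 mm square drive hole, open right through, in the foot. Origin: centre of the underside, z up its axis.
- socket_46: the largest of four dark steel impact sockets, standing upright, 66 mm high, about 0.8 kg: the upper part (from 30 mm above its underside to the top) is 66 mm in diameter, the narrower foot 50 mm. Hexagon mouth (46 mm across flats) upwards, 20 mm square drive hole, open right through, in the foot. Origin: centre of the underside, z up its axis.
- post_a: one of four alike fixed post clips in a row on the aluminium rail (names do not tell the order): black disc 36 mm wide, 4 mm thick, with an upright 10 mm steel peg, coned tip 24 mm above the origin. Origin: centre of the disc's underside, 12 mm above the bench, z up. A seated socket's underside is 4 mm above this origin, the peg in its drive hole with 5 mm play each way. Posts 70 to 90 mm apart.
- post_b: one of four alike fixed post clips in a row on the aluminium rail (names do not tell the order): black disc 36 mm wide, 4 mm thick, with an upright 10 mm steel peg, coned tip 24 mm above the origin. Origin: centre of the disc's underside, 12 mm above the bench, z up. A seated socket's underside is 4 mm above this origin, the peg in its drive hole with 5 mm play each way. Posts 70 to 90 mm apart.
- post_c: one of four alike fixed post clips in a row on the aluminium rail (names do not tell the order): black disc 36 mm wide, 4 mm thick, with an upright 10 mm steel peg, coned tip 24 mm above the origin. Origin: centre of the disc's underside, 12 mm above the bench, z up. A seated socket's underside is 4 mm above this origin, the peg in its drive hole with 5 mm play each way. Posts 70 to 90 mm apart.
- post_d: one of four alike fixed post clips in a row on the aluminium rail (names do not tell the order): black disc 36 mm wide, 4 mm thick, with an upright 10 mm steel peg, coned tip 24 mm above the origin. Origin: centre of the disc's underside, 12 mm above the bench, z up. A seated socket's underside is 4 mm above this origin, the peg in its drive hole with 5 mm play each way. Posts 70 to 90 mm apart.
- eye: hanging eye at one end of the rail: a flat black ring 44 mm across with a 24 mm hole, 10 mm thick, on the bench in line with the posts; about 48 mm from its centre to the nearest post, 288 mm to the farthest. The other end has a plain black block. Rail 44 mm wide, 12 mm high. Origin: centre of its underside, z up. Fixed.
There are look-alikes about, which are no part of the job. Leave any blue or orange look-alike of the socket_46 alone.

How it is judged:
At the end, for the whole second after the job is handed in: Counted from the hanging eye, the posts carry the sockets of 24, 30, 38 and 46 mm in that order: each within 8 mm of the axis of its post, underside down on the clip (15 to 16 mm above the bench, at most 19.5 mm), upright within 0.06 rad, mouth up, released and at rest ((horizontal distance between socket_24 and post_a below 0.008 m or horizontal distance between socket_24 and post_b below 0.008 m or horizontal distance between socket_24 and post_c below 0.008 m or horizontal distance between socket_24 and post_d below 0.008 m) and horizontal distance between socket_24 and eye between 0.028 and 0.068 m and height (world z) of socket_24 between 0.012 and 0.0195 m and angle between each of socket_24, socket_30, socket_38, socket_46's own z axis and vertical below 0.06 rad and linear speed of each of socket_24, socket_30, socket_38, socket_46 below 0.02 m/s and angular speed of each of socket_24, socket_30, socket_38, socket_46 below 0.2 rad/s and (horizontal distance between socket_30 and post_a below 0.008 m or horizontal distance between socket_30 and post_b below 0.008 m or horizontal distance between socket_30 and post_c below 0.008 m or horizontal distance between socket_30 and post_d below 0.008 m) and horizontal distance between socket_30 and eye between 0.108 and 0.148 m and height (world z) of socket_30 between 0.012 and 0.0195 m and (horizontal distance between socket_38 and post_a below 0.008 m or horizontal distance between socket_38 and post_b below 0.008 m or horizontal distance between socket_38 and post_c below 0.008 m or horizontal distance between socket_38 and post_d below 0.008 m) and horizontal distance between socket_38 and eye between 0.188 and 0.228 m and height (world z) of socket_38 between 0.012 and 0.0195 m and (horizontal distance between socket_46 and post_a below 0.008 m or horizontal distance between socket_46 and post_b below 0.008 m or horizontal distance between socket_46 and post_c below 0.008 m or horizontal distance between socket_46 and post_d below 0.008 m) and horizontal distance between socket_46 and eye between 0.268 and 0.308 m and height (world z) of socket_46 between 0.012 and 0.0195 m); the robot touches nothing.
It also fails if it takes over 99 s, if anything falls off the work surface, if the arm or the gripper's body presses on something with over 40 N, if the wrist force passes 120 N, or if a joint passes its speed limit or range.

ROBOT

A 6-joint arm with a two-finger parallel gripper is mounted at the origin on the work surface. World frame = base frame: x ahead of the robot, y to its left, z up, the work surface at z = 0. Lengths are in m, angles in rad, forces in N, time in s.
With the tool pointing down it reaches from about 0.3 to 0.775 m from the base axis. Payload 14.6 kg.
Tool frame: the origin (TCP) lies at the very end of the fingers, on their centre line; the grasp point (between the pads) lies 19 mm behind it; z points along the fingers, y is the direction in which the jaws open and shut (so a half turn about z gives the same grasp; the last joint's range is limited). The gripper opens to 94 mm and grips with 3 to 60 N. Pads are 16 mm wide; open, the fingers measure 119 mm over their backs; the gripper's body (75 mm by 177 mm) begins 78 mm behind the grasp point.
Start: joints at [1.135, 0.3, 1.521, -0, 1.321, -0.067], TCP at [0.198, 0.513, 0.205] pointing down, gripper open.
Joint ranges: [-3.03, 3.03], [-0.79, 2.21], [0.23, 2.52], [-1.04, 4.18], [0, 3.07], [-2.55, 2.55]. Speed limits (rad/s): [2.22, 2.22, 2.57, 3.14, 3.14, 3.14].

INTERFACE

Orientations are given as [roll, pitch, yaw] about the fixed x, y, z axes, in that order (R = Rz(yaw) Ry(pitch) Rx(roll)).
In Python, from station import ctrl, vision, ticket gives the robot as it stands.
- The arm moves only by the tool step_arm, never from a script. Its argument "steps" is a list of rows, each an object of numbers: "x", "y", "z": the shift along the tool's x, y, z in m; "ax", "ay", "az": the turn, a rotation vector about the tool's x, y, z in degrees; "claw": the finger opening in m, from 0 to 0.094. A call has 1 to 5 rows; each row shifts and turns the pose as measured when the row begins, along the tool's axes as they then stand; what a row does not reach is not made up. A row lasts 1/12 s, in which the tool goes at most 41.7 mm and 7.16 degrees, less where a joint would pass 70% of its speed; a pose out of reach is approached as far as the arm can. A call with a gripper value outside its range is refused whole. The fingers move at their own pace and stop on an object; "grip_force" is the grip in N (left out, the last holds). Time passes only in rows, so rows that do not move let the fingers close. It gives the time, the measured TCP pose, the force and the opening at its end, in the units of the state.
- ctrl.get_obs(): the state, without advancing time (a new reading comes with each control period).
- vision.camera(name): name is "side" or "top"; returns (picture, depth): 420x560x3 uint8, red, green, blue; 420x560 float32, m along the optical axis (not along the pixel's ray), 0 where there is no reading.
- vision.camera_params(name): a dict with "fov_y" (degrees; the focal length in pixels is half the picture's height over the tangent of half this angle, whatever the lens; pixels are square), "cx", "cy" (the principal point, pixels), "k1" (the pictures are not rectified: a ray, as slopes to the right and down, at radius r is drawn at 1 + k1 r^2 times it, then the intrinsics apply), "origin" and "attitude" of the camera in the world. Camera axes: x right, y up, looking along -z (the intrinsics and any distortion apply to the point x, -y, -z); pixel columns grow to the right and rows downward; lengths in m; the calibration is good to about 2 mm. A picture is of the moment at which its call begins. camera_params takes no time and is no camera call.
- ticket.hand_in(): hands the job in, once; it reports no verdict.
The state is a dict: "time_s": time; "qpos": joint angles; "joint_vel": joint speeds; "tau": joint torques, N m; "ee_pos": TCP position; "eef_rot": TCP orientation; "force": force on the tool from outside, world axes, zero at the start; "moment": the same for the moment, N m; "grip_width": finger opening in m.
Only numpy, scipy, OpenCV 4.12 (cv2) and the standard library are available. Lean on these libraries where they do the work, as an engineer would, in place of code of your own. Each camera call takes 0.05 s, during which the arm holds its last target.

## Working session

There is one attempt and no reset: what is moved stays moved. The work goes in short steps, Python scripts to look and compute and a tool call to move; the robot and the scene stay as the last step left them, time stands still between calls to the robot, and variables do not carry over. Pictures are saved under pics/ and viewed, and the job is handed in when it is done.

Besides the shell and the picture viewer there is one more tool, called after "Request:" by a JSON object that holds its "method" and its "body". step_arm: Moves the arm, as the interface text tells. Its arguments: {"type":"object","properties":{"steps":{"type":"array"},"grip_force":{"type":"number"}},"required":["steps"]}

```bash
ls; mkdir -p pics; python3 - <<'E'
from station import ctrl, vision, ticket
import cv2,numpy as np
print(ctrl.get_obs())
for n in("top","side"):
    p,d=vision.camera(n); print(vision.camera_params(n))
    cv2.imwrite(f"pics/{n}0.png",p[:,:,::-1]); np.save(f"{n}0.npy",d)
E
```

```text
pics
{'time_s': 0.0, 'qpos': array([ 1.13539149e+00,  3.00486801e-01,  1.52158081e+00,  1.05470279e-05,
        1.32068603e+00, -6.66002499e-02]), 'joint_vel': array([ 0.00194931, -0.00054177,  0.00063366, -0.00047634, -0.00117648,
        0.00052883]), 'tau': array([-2.60705401e-04, -5.31807518e+01, -3.52745819e+01,  7.08202645e-02,
        2.43411079e-02, -1.21746898e-04]), 'ee_pos': array([0.19816601, 0.51278164, 0.20487783]), 'eef_rot': array([-3.14043492e+00, -8.74578615e-05,  2.77278540e+00]), 'force': array([-0.73010598,  0.14986616,  0.29400013]), 'moment': array([ 0.04012538, -0.02374129,  0.00833447]), 'grip_width': 0.09375811841596705}
{'fov_y': 56.967821296334904, 'cx': 273.5695056409723, 'cy': 208.32702890439603, 'k1': -0.005800382139386938, 'origin': array([ 0.46520016, -0.04334636,  0.92725098]), 'attitude': array([ 0.0983856 , -0.01928531, -1.54312367])}
{'fov_y': 54.209950369743474, 'cx': 273.8123834313819, 'cy': 213.85957834087097, 'k1': 0.03334130050916363, 'origin': array([ 0.26168429, -0.61404875,  0.82698526]), 'attitude': array([ 0.66199116,  0.00189858, -0.47014299])}
```

View pics/top0.png

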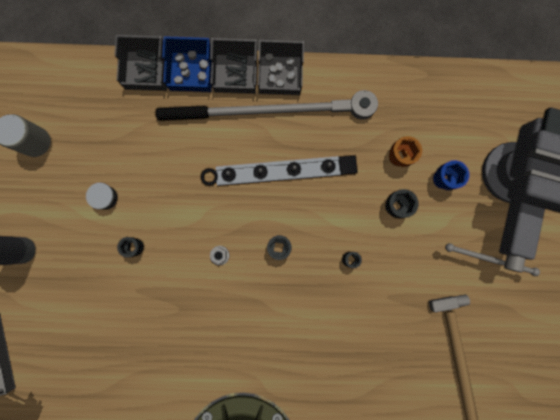

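View pics/side0.png

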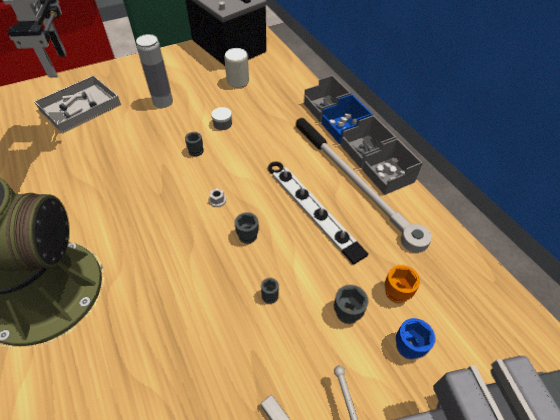

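The top view shows the eye at (209,177) and pegs near (228,174), (260,171), (294,168) and (328,166). The sockets look to be: largest (403,204), middle (279,248), second-smallest (130,246) and smallest (352,260). The side view agrees. Next I'll measure them.

```bash
cat > h.py <<'E'
import numpy as np,cv2
from scipy.spatial.transform import Rotation as R
from station import ctrl,vision
def K(c):
    f=210/np.tan(np.radians(c["fov_y"])/2)
    return np.array([[f,0,c["cx"]],[0,f,c["cy"]],[0,0,1.]]),np.array([c["k1"],0,0,0.])
def cloud(c,d):
    k,D=K(c); u,v=np.meshgrid(np.arange(560.),np.arange(420.))
    s=cv2.undistortPoints(np.stack([u,v],-1).reshape(-1,1,2),k,D).reshape(420,560,2)
    P=np.stack([s[...,0]*d,-s[...,1]*d,-d],-1)
    return P@R.from_euler('xyz',c["attitude"]).as_matrix().T+c["origin"]
def proj(c,P):
    p=(np.atleast_2d(P)-c["origin"])@R.from_euler('xyz',c["attitude"]).as_matrix()
    p=p*[1,-1,-1]
    return cv2.projectPoints(p,np.zeros(3),np.zeros(3),*K(c))[0].reshape(-1,2)
def obj(W,d,px,rad,zlo):
    u,v=px; m=np.zeros(d.shape,np.uint8); cv2.circle(m,px,rad,1,-1)
    q=W[(m>0)&(d>0)&(W[...,2]>zlo)]
    return q
E
python3 - <<'E'
from h import *
objs={'s46':((403,204),(351,303)),'s38':((279,248),(247,227)),'s30':((130,246),(195,144)),'s24':((352,260),(270,290))}
for n,i in(("top",0),("side",1)):
    c=vision.camera_params(n); d=np.load(n+"0.npy"); W=cloud(c,d)
    b=W[(d>0)&(abs(W[...,2])<.02)];print(n,"table z",np.median(b[:,2]))
    for k,p in objs.items():
        q=obj(W,d,p[i],28,.02); zt=np.percentile(q[:,2],95); t=q[q[:,2]>zt-.004]
        (cx,cy),r=cv2.minEnclosingCircle(t[:,:2].astype(np.float32))
        print(k,len(t),"ztop",zt.round(4),"c",round(cx,4),round(cy,4),"r",round(r,4))
    if i==0:
        for p in ((228,174),(260,171),(294,168),(328,166)):
            q=obj(W,d,p,9,.026); print("peg",len(q),q.mean(0).round(4) if len(q) else 0, q[:,2].max() if len(q) else 0)
        q=obj(W,d,(209,177),13,.006);print("eye",((q.max(0)+q.min(0))/2).round(4),(q.max(0)-q.min(0)).round(4))
E
python3 - <<'E'
import cv2
a=cv2.imread('pics/top0.png'); cv2.imwrite('pics/z1.png',cv2.resize(a[120:290,100:440],(800,400),interpolation=2))
E
```

```text
top table z 0.00016730277596738174
s46 278 ztop 0.0679 c 0.5715 -0.3513 r 0.0336
s38 214 ztop 0.0618 c 0.4645 -0.0721 r 0.0277
s30 182 ztop 0.0554 c 0.4564 0.2674 r 0.0239
s24 104 ztop 0.0518 c 0.4409 -0.2408 r 0.0189
peg 16 [0.6337 0.0518 0.0332] 0.038477393340291655
peg 13 [ 0.642  -0.0233  0.0327] 0.03743773244004778
peg 14 [ 0.6518 -0.1034  0.0332] 0.0376538787492936
peg 16 [ 0.6611 -0.1851  0.0338] 0.040222449492959056
eye [0.6295 0.0932 0.0115] [0.0451 0.0537 0.0109]
side table z 0.0005180705676708364
s46 368 ztop 0.0669 c 0.5696 -0.3497 r 0.0344
s38 181 ztop 0.062 c 0.4628 -0.0701 r 0.0287
s30 92 ztop 0.0561 c 0.4537 0.2671 r 0.0251
s24 123 ztop 0.0524 c 0.4392 -0.238 r 0.0193
```

View pics/z1.png

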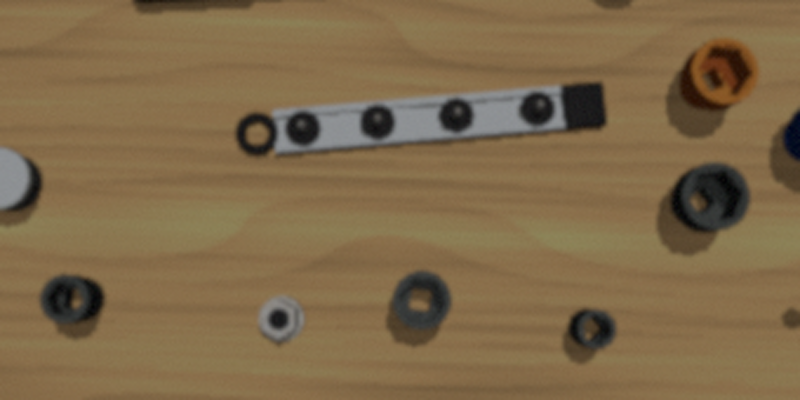

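```bash
python3 - <<'E'
from h import *
out=[]
# ortho: x 0.58..0.70 (up), y 0.13..-0.25 (right), 0.5mm/px
for n in("top","side"):
    c=vision.camera_params(n); im=cv2.imread(f"pics/{n}0.png")
    xs=np.arange(.70,.58,-.0005); ys=np.arange(.13,-.25,-.0005)
    Y,X=np.meshgrid(ys,xs)
    P=np.stack([X,Y,np.full_like(X,.016)],-1).reshape(-1,3)
    m=proj(c,P).reshape(len(xs),len(ys),2).astype(np.float32)
    o=cv2.remap(im,m[...,0],m[...,1],cv2.INTER_CUBIC); out.append(o)
    cv2.imwrite(f"ortho_{n}.png",o)
cv2.imwrite("pics/ortho.png",np.vstack(out))
E
```

```text
(no output)
```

View pics/ortho.png

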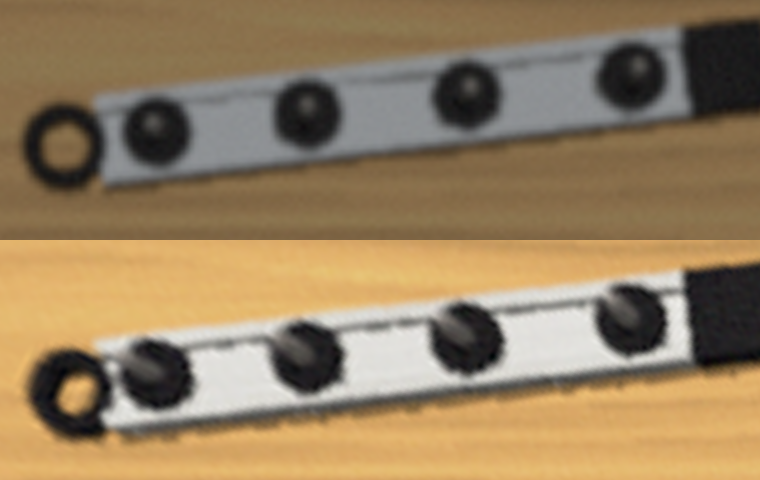

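```bash
cat > plan.py <<'E'
# usage: plan.py x y z yawdeg [max mm/row]
import sys
from h import *
a=[float(v) for v in sys.argv[1:]]; t=np.array(a[:3]); yt=a[3]; mx=(a[4] if len(a)>4 else 40)/1000
o=ctrl.get_obs(); p=np.array(o["ee_pos"]); M=R.from_euler('xyz',o["eef_rot"])
T=R.from_euler('xyz',[np.pi,0,np.radians(yt)])
print("t",round(o["time_s"],2),"p",p.round(4),"tilt/yaw",np.degrees(o["eef_rot"]).round(2),"F",o["force"].round(1),"w",round(o["grip_width"],4))
rv=(M.inv()*T).as_rotvec(degrees=True); n=int(max(np.ceil(np.linalg.norm(t-p)/mx),np.ceil(np.linalg.norm(rv)/7.0),1))
print("rows",n,"remaining",(t-p).round(4),"rotvec",rv.round(2))
from math import floor
for i in range(min(n,5)):
    Mi=M*R.from_rotvec(rv*i/n,degrees=True)
    s=Mi.inv().apply((t-p)/n)
    print(dict(zip("xyz",s.round(4).tolist())),dict(zip(("ax","ay","az"),(rv/n).round(2).tolist())))
E
python3 plan.py .455 .267 .15 96.65
```

```text
t 0.1 p [0.1982 0.5128 0.205 ] tilt/yaw [-179.94   -0.    158.87] F [ 0.4 -0.7 -0.7] w 0.0942
rows 9 remaining [ 0.2568 -0.2458 -0.055 ] rotvec [-6.000e-02  3.000e-02  6.222e+01]
{'x': -0.0365, 'y': -0.0152, 'z': 0.0061} {'ax': -0.01, 'ay': 0.0, 'az': 6.91}
{'x': -0.038, 'y': -0.0107, 'z': 0.0061} {'ax': -0.01, 'ay': 0.0, 'az': 6.91}
{'x': -0.039, 'y': -0.006, 'z': 0.0061} {'ax': -0.01, 'ay': 0.0, 'az': 6.91}
{'x': -0.0395, 'y': -0.0013, 'z': 0.0061} {'ax': -0.01, 'ay': 0.0, 'az': 6.91}
{'x': -0.0393, 'y': 0.0035, 'z': 0.0061} {'ax': -0.01, 'ay': 0.0, 'az': 6.91}
```

Request:
{"method": "step_arm", "body": {"steps": [{"x": -0.036,"y": -0.015,"z": 0.006,"az": 7},{"x": -0.038,"y": -0.011,"z": 0.006,"az": 7},{"x": -0.039,"y": -0.006,"z": 0.006,"az": 7},{"x": -0.039,"y": -0.001,"z": 0.006,"az": 7},{"x": -0.039,"y": 0.004,"z": 0.006,"az": 7}]}}

```text
validation failed for argument at $.st...
```

```bash
python3 plan.py .455 .267 .12 96.65
```

```text
t 0.1 p [0.1982 0.5128 0.205 ] tilt/yaw [-179.94   -0.    158.87] F [ 0.4 -0.7 -0.7] w 0.0942
rows 10 remaining [ 0.2568 -0.2458 -0.085 ] rotvec [-6.000e-02  3.000e-02  6.222e+01]
{'x': -0.0328, 'y': -0.0137, 'z': 0.0085} {'ax': -0.01, 'ay': 0.0, 'az': 6.22}
{'x': -0.0341, 'y': -0.01, 'z': 0.0085} {'ax': -0.01, 'ay': 0.0, 'az': 6.22}
{'x': -0.035, 'y': -0.0063, 'z': 0.0085} {'ax': -0.01, 'ay': 0.0, 'az': 6.22}
{'x': -0.0355, 'y': -0.0024, 'z': 0.0085} {'ax': -0.01, 'ay': 0.0, 'az': 6.22}
{'x': -0.0355, 'y': 0.0014, 'z': 0.0085} {'ax': -0.01, 'ay': 0.0, 'az': 6.22}
```

The call was refused and nothing moved. I'll try again with every key filled in.

Request:
{"method": "step_arm", "body": {"steps": [{"x": -0.033,"y": -0.014,"z": 0.008,"ax": 0,"ay": 0,"az": 6.2,"claw": 0.094},{"x": -0.034,"y": -0.01,"z": 0.008,"ax": 0,"ay": 0,"az": 6.2,"claw": 0.094},{"x": -0.035,"y": -0.006,"z": 0.008,"ax": 0,"ay": 0,"az": 6.2,"claw": 0.094},{"x": -0.035,"y": -0.002,"z": 0.008,"ax": 0,"ay": 0,"az": 6.2,"claw": 0.094},{"x": -0.035,"y": 0.001,"z": 0.008,"ax": 0,"ay": 0,"az": 6.2,"claw": 0.094}]}}

```text
time_s: 0.52
ee_pos: [0.3256, 0.3893, 0.1633]
eef_rot: [-3.141, -0.001, 2.222]
force: [0.6, 0.6, -0.0]
grip_width: 0.0939
```

```bash
python3 plan.py .455 .267 .12 96.65
```

```text
t 0.52 p [0.3256 0.3893 0.1633] tilt/yaw [-1.7996e+02 -4.0000e-02  1.2731e+02] F [ 0.6  0.6 -0. ] w 0.0939
rows 5 remaining [ 0.1294 -0.1223 -0.0433] rotvec [-5.000e-02 -3.000e-02  3.066e+01]
{'x': -0.0352, 'y': 0.0058, 'z': 0.0086} {'ax': -0.01, 'ay': -0.01, 'az': 6.13}
{'x': -0.0343, 'y': 0.0095, 'z': 0.0086} {'ax': -0.01, 'ay': -0.01, 'az': 6.13}
{'x': -0.0331, 'y': 0.0131, 'z': 0.0086} {'ax': -0.01, 'ay': -0.01, 'az': 6.13}
{'x': -0.0315, 'y': 0.0166, 'z': 0.0086} {'ax': -0.01, 'ay': -0.01, 'az': 6.13}
{'x': -0.0296, 'y': 0.0198, 'z': 0.0086} {'ax': -0.01, 'ay': -0.01, 'az': 6.13}
```

Tracking is accurate, so I'll continue.

Request:
{"method": "step_arm", "body": {"steps": [{"x": -0.035,"y": 0.006,"z": 0.009,"ax": 0,"ay": 0,"az": 6.1,"claw": 0.094},{"x": -0.034,"y": 0.0095,"z": 0.009,"ax": 0,"ay": 0,"az": 6.1,"claw": 0.094},{"x": -0.033,"y": 0.013,"z": 0.008,"ax": 0,"ay": 0,"az": 6.1,"claw": 0.094},{"x": -0.0315,"y": 0.0165,"z": 0.009,"ax": 0,"ay": 0,"az": 6.1,"claw": 0.094},{"x": -0.0295,"y": 0.02,"z": 0.009,"ax": 0,"ay": 0,"az": 6.2,"claw": 0.094}]}}

```text
time_s: 0.93
ee_pos: [0.4581, 0.259, 0.1165]
eef_rot: [-3.14, 0.0, 1.661]
force: [-0.7, 1.1, -0.2]
grip_width: 0.0939
```

```bash
python3 plan.py .455 .267 .022 96.65 25
```

```text
t 0.93 p [0.4581 0.259  0.1165] tilt/yaw [-1.7988e+02  1.0000e-02  9.5170e+01] F [-0.7  1.1 -0.2] w 0.0939
rows 4 remaining [-0.0031  0.008  -0.0945] rotvec [-0.12  0.01 -1.48]
{'x': 0.0021, 'y': -0.0005, 'z': 0.0236} {'ax': -0.03, 'ay': 0.0, 'az': -0.37}
{'x': 0.0021, 'y': -0.0005, 'z': 0.0236} {'ax': -0.03, 'ay': 0.0, 'az': -0.37}
{'x': 0.0021, 'y': -0.0005, 'z': 0.0236} {'ax': -0.03, 'ay': 0.0, 'az': -0.37}
{'x': 0.0021, 'y': -0.0005, 'z': 0.0236} {'ax': -0.03, 'ay': 0.0, 'az': -0.37}
```

Request:
{"method": "step_arm", "body": {"steps": [{"x": 0.008,"y": -0.002,"z": 0.0,"ax": 0,"ay": 0,"az": -1.5,"claw": 0.094},{"x": 0,"y": 0,"z": 0,"ax": 0,"ay": 0,"az": 0,"claw": 0.094},{"x": 0,"y": 0,"z": 0.02,"ax": 0,"ay": 0,"az": 0,"claw": 0.094}]}}

```text
time_s: 1.18
ee_pos: [0.46, 0.2616, 0.0962]
eef_rot: [-3.141, 0.001, 1.673]
force: [0.6, 0.5, 0.6]
grip_width: 0.0937
```

```bash
python3 plan.py .455 .267 .022 96.65 20
```

```text
t 1.18 p [0.46   0.2616 0.0962] tilt/yaw [-1.7995e+02  3.0000e-02  9.5840e+01] F [0.6 0.5 0.6] w 0.0937
rows 4 remaining [-0.005   0.0054 -0.0742] rotvec [-0.05  0.03 -0.81]
{'x': 0.0015, 'y': -0.0011, 'z': 0.0186} {'ax': -0.01, 'ay': 0.01, 'az': -0.2}
{'x': 0.0015, 'y': -0.0011, 'z': 0.0186} {'ax': -0.01, 'ay': 0.01, 'az': -0.2}
{'x': 0.0015, 'y': -0.0011, 'z': 0.0186} {'ax': -0.01, 'ay': 0.01, 'az': -0.2}
{'x': 0.0015, 'y': -0.0011, 'z': 0.0186} {'ax': -0.01, 'ay': 0.01, 'az': -0.2}
```

Request:
{"method": "step_arm", "body": {"steps": [{"x": 0.006,"y": -0.004,"z": 0.0,"ax": 0,"ay": 0,"az": -0.8,"claw": 0.094},{"x": 0,"y": 0,"z": 0.02,"ax": 0,"ay": 0,"az": 0,"claw": 0.094},{"x": 0,"y": 0,"z": 0.02,"ax": 0,"ay": 0,"az": 0,"claw": 0.094}]}}

```text
time_s: 1.43
ee_pos: [0.4538, 0.2694, 0.0566]
eef_rot: [3.142, 0.0, 1.692]
force: [-0.5, -0.9, -1.1]
grip_width: 0.0942
```

```bash
python3 plan.py .455 .267 .022 96.65 20
```

```text
t 1.43 p [0.4538 0.2694 0.0566] tilt/yaw [180.     0.    96.97] F [-0.5 -0.9 -1.1] w 0.0942
rows 2 remaining [ 0.0012 -0.0024 -0.0346] rotvec [0.   0.   0.32]
{'x': -0.0012, 'y': 0.0004, 'z': 0.0173} {'ax': 0.0, 'ay': 0.0, 'az': 0.16}
{'x': -0.0012, 'y': 0.0004, 'z': 0.0173} {'ax': 0.0, 'ay': 0.0, 'az': 0.16}
```

Request:
{"method": "step_arm", "body": {"steps": [{"x": -0.002,"y": 0.001,"z": 0.015,"ax": 0,"ay": 0,"az": 0,"claw": 0.094},{"x": 0,"y": 0,"z": 0.015,"ax": 0,"ay": 0,"az": 0,"claw": 0.094},{"x": 0,"y": 0,"z": 0.0,"ax": 0,"ay": 0,"az": 0,"claw": 0.094}]}}

```text
time_s: 1.68
ee_pos: [0.4517, 0.2704, 0.025]
eef_rot: [-3.139, 0.001, 1.701]
force: [-0.9, -0.7, 0.3]
grip_width: 0.0941
```

```bash
python3 plan.py .455 .267 .022 96.65 20
```

```text
t 1.68 p [0.4517 0.2704 0.025 ] tilt/yaw [-1.7985e+02  4.0000e-02  9.7450e+01] F [-0.9 -0.7  0.3] w 0.0941
rows 1 remaining [ 0.0033 -0.0034 -0.003 ] rotvec [-0.15  0.04  0.8 ]
{'x': -0.0038, 'y': 0.0029, 'z': 0.003} {'ax': -0.15, 'ay': 0.04, 'az': 0.8}
```

Request:
{"method": "step_arm", "body": {"steps": [{"x": -0.003,"y": 0.002,"z": 0.002,"ax": 0,"ay": 0,"az": 0.7,"claw": 0.094},{"x": 0,"y": 0,"z": 0,"ax": 0,"ay": 0,"az": 0,"claw": 0.094},{"x": 0,"y": 0,"z": 0.0,"ax": 0,"ay": 0,"az": 0,"claw": 0.094}]}}

```text
time_s: 1.93
ee_pos: [0.4537, 0.2697, 0.0257]
eef_rot: [-3.14, 0.0, 1.692]
force: [-0.4, 0.4, -0.6]
grip_width: 0.0937
```

```bash
python3 plan.py .455 .267 .022 96.65 20;python3 plan.py .455 .267 .022 96.65 20
```

```text
t 1.93 p [0.4537 0.2697 0.0257] tilt/yaw [-1.7994e+02  1.0000e-02  9.6930e+01] F [-0.4  0.4 -0.6] w 0.0937
rows 1 remaining [ 0.0013 -0.0027 -0.0037] rotvec [-0.06  0.01  0.28]
{'x': -0.0028, 'y': 0.001, 'z': 0.0037} {'ax': -0.06, 'ay': 0.01, 'az': 0.28}
t 1.93 p [0.4537 0.2697 0.0257] tilt/yaw [-1.7994e+02  1.0000e-02  9.6930e+01] F [-0.4  0.4 -0.6] w 0.0937
rows 1 remaining [ 0.0013 -0.0027 -0.0037] rotvec [-0.06  0.01  0.28]
{'x': -0.0028, 'y': 0.001, 'z': 0.0037} {'ax': -0.06, 'ay': 0.01, 'az': 0.28}
```

Request:
{"method": "step_arm", "body": {"steps": [{"x": -0.003,"y": 0.001,"z": 0.004,"ax": 0,"ay": 0,"az": 0.2,"claw": 0.094},{"x": 0,"y": 0,"z": 0,"ax": 0,"ay": 0,"az": 0,"claw": 0.03},{"x": 0,"y": 0,"z": 0,"ax": 0,"ay": 0,"az": 0,"claw": 0.03},{"x": 0,"y": 0,"z": 0,"ax": 0,"ay": 0,"az": 0,"claw": 0.03},{"x": 0,"y": 0,"z": 0,"ax": 0,"ay": 0,"az": 0,"claw": 0.03}], "grip_force": 35}}

```text
time_s: 2.35
ee_pos: [0.4563, 0.2673, 0.0242]
eef_rot: [3.139, -0.001, 1.688]
force: [-0.4, -0.5, -0.2]
grip_width: 0.0708
```

Request:
{"method": "step_arm", "body": {"steps": [{"x": 0,"y": 0,"z": 0,"ax": 0,"ay": 0,"az": 0,"claw": 0.03},{"x": 0,"y": 0,"z": 0,"ax": 0,"ay": 0,"az": 0,"claw": 0.03},{"x": 0,"y": 0,"z": 0,"ax": 0,"ay": 0,"az": 0,"claw": 0.03},{"x": 0,"y": 0,"z": 0,"ax": 0,"ay": 0,"az": 0,"claw": 0.03}]}}

```text
time_s: 2.68
ee_pos: [0.4563, 0.2673, 0.0243]
eef_rot: [3.139, -0.001, 1.688]
force: [-1.6, -0.7, -0.3]
grip_width: 0.0466
```

```bash
python3 plan.py .455 .267 .13 96.65 40
```

```text
t 2.68 p [0.4563 0.2673 0.0243] tilt/yaw [ 1.7984e+02 -8.0000e-02  9.6730e+01] F [-1.6 -0.7 -0.3] w 0.0466
rows 3 remaining [-0.0013 -0.0003  0.1057] rotvec [ 0.16 -0.08  0.08]
{'x': 0.0, 'y': -0.0003, 'z': -0.0352} {'ax': 0.05, 'ay': -0.03, 'az': 0.03}
{'x': -0.0, 'y': -0.0004, 'z': -0.0352} {'ax': 0.05, 'ay': -0.03, 'az': 0.03}
{'x': -0.0, 'y': -0.0004, 'z': -0.0352} {'ax': 0.05, 'ay': -0.03, 'az': 0.03}
```

Request:
{"method": "step_arm", "body": {"steps": [{"x": 0,"y": 0,"z": -0.02,"ax": 0,"ay": 0,"az": 0,"claw": 0.03},{"x": 0,"y": 0,"z": -0.035,"ax": 0,"ay": 0,"az": 0,"claw": 0.03},{"x": 0,"y": 0,"z": -0.035,"ax": 0,"ay": 0,"az": 0,"claw": 0.03}]}}

```text
time_s: 2.93
ee_pos: [0.452, 0.2651, 0.1089]
eef_rot: [-3.129, 0.004, 1.688]
force: [0.5, 0.4, -2.5]
grip_width: 0.0468
```

```bash
python3 plan.py .642 -.0235 .11 96.65 35
```

```text
t 2.93 p [0.452  0.2651 0.1089] tilt/yaw [-179.3     0.24   96.73] F [ 0.5  0.4 -2.5] w 0.0468
rows 10 remaining [ 0.19   -0.2886  0.0011] rotvec [-0.7   0.24  0.08]
{'x': -0.0309, 'y': 0.0155, 'z': -0.0002} {'ax': -0.07, 'ay': 0.02, 'az': 0.01}
{'x': -0.0309, 'y': 0.0155, 'z': -0.0002} {'ax': -0.07, 'ay': 0.02, 'az': 0.01}
{'x': -0.0309, 'y': 0.0155, 'z': -0.0002} {'ax': -0.07, 'ay': 0.02, 'az': 0.01}
{'x': -0.0309, 'y': 0.0155, 'z': -0.0001} {'ax': -0.07, 'ay': 0.02, 'az': 0.01}
{'x': -0.0309, 'y': 0.0155, 'z': -0.0001} {'ax': -0.07, 'ay': 0.02, 'az': 0.01}
```

Request:
{"method": "step_arm", "body": {"steps": [{"x": -0.031,"y": 0.0155,"z": 0,"ax": -0.7,"ay": 0.2,"az": 0,"claw": 0.03},{"x": -0.031,"y": 0.0155,"z": 0,"ax": 0,"ay": 0,"az": 0,"claw": 0.03},{"x": -0.031,"y": 0.0155,"z": 0,"ax": 0,"ay": 0,"az": 0,"claw": 0.03},{"x": -0.031,"y": 0.0155,"z": 0,"ax": 0,"ay": 0,"az": 0,"claw": 0.03},{"x": -0.031,"y": 0.0155,"z": 0,"ax": 0,"ay": 0,"az": 0,"claw": 0.03}]}}

```text
time_s: 3.35
ee_pos: [0.5498, 0.1212, 0.1163]
eef_rot: [3.133, -0.003, 1.698]
force: [1.2, 0.1, -3.0]
grip_width: 0.0465
```

```bash
python3 plan.py .642 -.0235 .10 96.65 35
```

```text
t 3.35 p [0.5498 0.1212 0.1163] tilt/yaw [ 1.7948e+02 -1.7000e-01  9.7290e+01] F [ 1.2  0.1 -3. ] w 0.0465
rows 5 remaining [ 0.0922 -0.1447 -0.0163] rotvec [ 0.52 -0.17  0.64]
{'x': -0.0311, 'y': 0.0146, 'z': 0.0033} {'ax': 0.1, 'ay': -0.03, 'az': 0.13}
{'x': -0.031, 'y': 0.0147, 'z': 0.0033} {'ax': 0.1, 'ay': -0.03, 'az': 0.13}
{'x': -0.031, 'y': 0.0147, 'z': 0.0033} {'ax': 0.1, 'ay': -0.03, 'az': 0.13}
{'x': -0.0309, 'y': 0.0148, 'z': 0.0033} {'ax': 0.1, 'ay': -0.03, 'az': 0.13}
{'x': -0.0309, 'y': 0.0149, 'z': 0.0033} {'ax': 0.1, 'ay': -0.03, 'az': 0.13}
```

Request:
{"method": "step_arm", "body": {"steps": [{"x": -0.031,"y": 0.0145,"z": 0.004,"ax": 0.5,"ay": -0.2,"az": 0.6,"claw": 0.03},{"x": -0.031,"y": 0.0145,"z": 0.004,"ax": 0,"ay": 0,"az": 0,"claw": 0.03},{"x": -0.031,"y": 0.0145,"z": 0.004,"ax": 0,"ay": 0,"az": 0,"claw": 0.03},{"x": -0.031,"y": 0.015,"z": 0.004,"ax": 0,"ay": 0,"az": 0,"claw": 0.03},{"x": -0.018,"y": 0.008,"z": 0,"ax": 0,"ay": 0,"az": 0,"claw": 0.03}]}}

```text
time_s: 3.77
ee_pos: [0.6353, -0.0216, 0.0973]
eef_rot: [-3.138, 0.0, 1.686]
force: [0.2, -0.1, -3.5]
grip_width: 0.0466
```

Request:
{"method": "step_arm", "body": {"steps": [{"x": -0.006,"y": 0.004,"z": 0,"ax": 0,"ay": 0,"az": 0,"claw": 0.03},{"x": 0,"y": 0,"z": 0,"ax": 0,"ay": 0,"az": 0,"claw": 0.03},{"x": 0,"y": 0,"z": 0,"ax": 0,"ay": 0,"az": 0,"claw": 0.03}]}}

```text
time_s: 4.02
ee_pos: [0.6402, -0.0309, 0.0946]
eef_rot: [-3.134, -0.0, 1.681]
force: [0.4, 0.8, -3.6]
grip_width: 0.0465
```

```bash
python3 plan.py .642 -.0235 .07 96.65 35
```

```text
t 4.02 p [ 0.6402 -0.0309  0.0946] tilt/yaw [-1.7958e+02 -1.0000e-02  9.6300e+01] F [ 0.4  0.8 -3.6] w 0.0465
rows 1 remaining [ 0.0018  0.0074 -0.0246] rotvec [-0.42 -0.02 -0.35]
{'x': 0.0072, 'y': 0.0028, 'z': 0.0246} {'ax': -0.42, 'ay': -0.02, 'az': -0.35}
```

Request:
{"method": "step_arm", "body": {"steps": [{"x": 0.007,"y": 0.003,"z": 0.02,"ax": -0.4,"ay": 0,"az": -0.3,"claw": 0.03},{"x": 0,"y": 0,"z": 0,"ax": 0,"ay": 0,"az": 0,"claw": 0.03},{"x": 0,"y": 0,"z": 0,"ax": 0,"ay": 0,"az": 0,"claw": 0.03}]}}

```text
time_s: 4.27
ee_pos: [0.6412, -0.0204, 0.075]
eef_rot: [-3.141, -0.001, 1.689]
force: [0.6, -0.4, -2.5]
grip_width: 0.0462
```

```bash
python3 plan.py .642 -.0235 .065 96.65 35; python3 - <<'E'
from h import *
for n in("side",):
    p,d=vision.camera(n)
    cv2.imwrite(f"pics/{n}1.png",cv2.resize(p[120:300,200:440,::-1],(800,600),interpolation=2))
E
```

```text
t 4.27 p [ 0.6412 -0.0204  0.075 ] tilt/yaw [-1.7998e+02 -4.0000e-02  9.6750e+01] F [ 0.6 -0.4 -2.5] w 0.0462
rows 1 remaining [ 0.0008 -0.0031 -0.01  ] rotvec [-0.02 -0.04  0.1 ]
{'x': -0.0032, 'y': 0.0005, 'z': 0.01} {'ax': -0.02, 'ay': -0.04, 'az': 0.1}
```

View pics/side1.png

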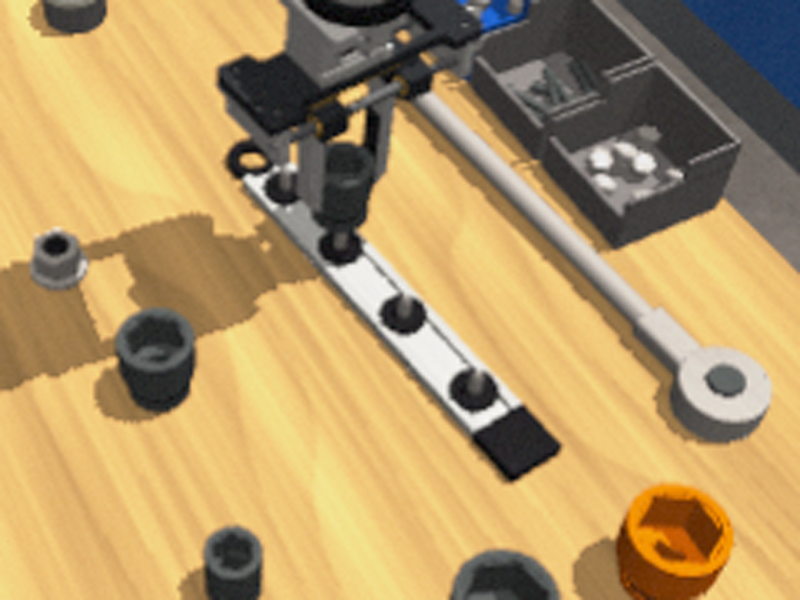

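In this crop the socket hangs right above the second peg (345,240) and stands upright. I'll correct by 3 mm and lower it.

Request:
{"method": "step_arm", "body": {"steps": [{"x": -0.003,"y": 0,"z": 0.004,"ax": 0,"ay": 0,"az": 0,"claw": 0.03},{"x": 0,"y": 0,"z": 0,"ax": 0,"ay": 0,"az": 0,"claw": 0.03},{"x": 0,"y": 0,"z": 0,"ax": 0,"ay": 0,"az": 0,"claw": 0.03}]}}

```text
time_s: 4.57
ee_pos: [0.6413, -0.0223, 0.0723]
eef_rot: [3.141, -0.001, 1.691]
force: [-0.3, -1.3, -4.1]
grip_width: 0.0464
```

```bash
python3 plan.py .642 -.0235 .0405 96.65 10
```

```text
t 4.57 p [ 0.6413 -0.0223  0.0723] tilt/yaw [ 1.7999e+02 -3.0000e-02  9.6860e+01] F [-0.3 -1.3 -4.1] w 0.0464
rows 4 remaining [ 0.0007 -0.0012 -0.0318] rotvec [ 0.01 -0.03  0.21]
{'x': -0.0003, 'y': 0.0001, 'z': 0.008} {'ax': 0.0, 'ay': -0.01, 'az': 0.05}
{'x': -0.0003, 'y': 0.0001, 'z': 0.008} {'ax': 0.0, 'ay': -0.01, 'az': 0.05}
{'x': -0.0003, 'y': 0.0001, 'z': 0.008} {'ax': 0.0, 'ay': -0.01, 'az': 0.05}
{'x': -0.0003, 'y': 0.0001, 'z': 0.008} {'ax': 0.0, 'ay': -0.01, 'az': 0.05}
```

Request:
{"method": "step_arm", "body": {"steps": [{"x": -0.001,"y": 0.0005,"z": 0.008,"ax": 0,"ay": 0,"az": 0,"claw": 0.03},{"x": 0,"y": 0,"z": 0.008,"ax": 0,"ay": 0,"az": 0,"claw": 0.03},{"x": 0,"y": 0,"z": 0.008,"ax": 0,"ay": 0,"az": 0,"claw": 0.03},{"x": 0,"y": 0,"z": 0,"ax": 0,"ay": 0,"az": 0,"claw": 0.03}]}}

```text
time_s: 4.9
ee_pos: [0.6422, -0.0236, 0.047]
eef_rot: [3.14, -0.0, 1.69]
force: [0.6, 1.1, -3.4]
grip_width: 0.0463
```

```bash
python3 plan.py .642 -.0235 .0405 96.65 10
```

```text
t 4.9 p [ 0.6422 -0.0236  0.047 ] tilt/yaw [ 1.799e+02 -1.000e-02  9.684e+01] F [ 0.6  1.1 -3.4] w 0.0463
rows 1 remaining [-0.0002  0.0001 -0.0065] rotvec [ 0.1  -0.01  0.19]
{'x': 0.0001, 'y': -0.0002, 'z': 0.0065} {'ax': 0.1, 'ay': -0.01, 'az': 0.19}
```

Underside is at about 23 mm, over the peg with no contact force. Now I'll lower it the last bit and release.

Request:
{"method": "step_arm", "body": {"steps": [{"x": 0,"y": 0,"z": 0.005,"ax": 0,"ay": 0,"az": 0,"claw": 0.03},{"x": 0,"y": 0,"z": 0.001,"ax": 0,"ay": 0,"az": 0,"claw": 0.03},{"x": 0,"y": 0,"z": 0,"ax": 0,"ay": 0,"az": 0,"claw": 0.03}]}}

```text
time_s: 5.15
ee_pos: [0.6424, -0.0238, 0.0404]
eef_rot: [3.14, -0.0, 1.69]
force: [-1.3, 0.8, 2.8]
grip_width: 0.0464
```

Request:
{"method": "step_arm", "body": {"steps": [{"x": 0,"y": 0,"z": 0,"ax": 0,"ay": 0,"az": 0,"claw": 0.06},{"x": 0,"y": 0,"z": 0,"ax": 0,"ay": 0,"az": 0,"claw": 0.075},{"x": 0,"y": 0,"z": 0,"ax": 0,"ay": 0,"az": 0,"claw": 0.075},{"x": 0,"y": 0,"z": 0,"ax": 0,"ay": 0,"az": 0,"claw": 0.075},{"x": 0,"y": 0,"z": 0,"ax": 0,"ay": 0,"az": 0,"claw": 0.075}]}}

```text
time_s: 5.57
ee_pos: [0.6434, -0.0238, 0.0418]
eef_rot: [3.137, 0.0, 1.69]
force: [-0.1, -0.4, 0.1]
grip_width: 0.0738
```

Request:
{"method": "step_arm", "body": {"steps": [{"x": 0,"y": 0,"z": -0.01,"ax": 0,"ay": 0,"az": 0,"claw": 0.075},{"x": 0,"y": 0,"z": -0.025,"ax": 0,"ay": 0,"az": 0,"claw": 0.075},{"x": 0,"y": 0,"z": -0.035,"ax": 0,"ay": 0,"az": 0,"claw": 0.075},{"x": 0,"y": 0,"z": -0.02,"ax": 0,"ay": 0,"az": 0,"claw": 0.075}]}}

```text
time_s: 5.9
ee_pos: [0.6408, -0.0237, 0.1318]
eef_rot: [-3.138, -0.001, 1.69]
force: [-0.4, 0.4, 0.5]
grip_width: 0.0748
```

```bash
python3 plan.py .4637 -.0711 .12 96.65 35
```

```text
t 5.9 p [ 0.6408 -0.0237  0.1318] tilt/yaw [-1.7978e+02 -8.0000e-02  9.6820e+01] F [-0.4  0.4  0.5] w 0.0748
rows 6 remaining [-0.1771 -0.0474 -0.0118] rotvec [-0.22 -0.08  0.17]
{'x': -0.0043, 'y': -0.0302, 'z': 0.0021} {'ax': -0.04, 'ay': -0.01, 'az': 0.03}
{'x': -0.0044, 'y': -0.0302, 'z': 0.0021} {'ax': -0.04, 'ay': -0.01, 'az': 0.03}
{'x': -0.0044, 'y': -0.0302, 'z': 0.002} {'ax': -0.04, 'ay': -0.01, 'az': 0.03}
{'x': -0.0044, 'y': -0.0302, 'z': 0.002} {'ax': -0.04, 'ay': -0.01, 'az': 0.03}
{'x': -0.0044, 'y': -0.0302, 'z': 0.002} {'ax': -0.04, 'ay': -0.01, 'az': 0.03}
```

Request:
{"method": "step_arm", "body": {"steps": [{"x": -0.0045,"y": -0.03,"z": 0.001,"ax": 0,"ay": 0,"az": 0.2,"claw": 0.094},{"x": -0.0045,"y": -0.03,"z": 0.001,"ax": 0,"ay": 0,"az": 0,"claw": 0.094},{"x": -0.0045,"y": -0.03,"z": 0.001,"ax": 0,"ay": 0,"az": 0,"claw": 0.094},{"x": -0.0045,"y": -0.03,"z": 0.001,"ax": 0,"ay": 0,"az": 0,"claw": 0.094},{"x": -0.0045,"y": -0.03,"z": 0.001,"ax": 0,"ay": 0,"az": 0,"claw": 0.094}]}}

```text
time_s: 6.32
ee_pos: [0.4952, -0.0636, 0.1362]
eef_rot: [3.13, 0.002, 1.689]
force: [0.1, -0.1, 1.0]
grip_width: 0.0941
```

Request:
{"method": "step_arm", "body": {"steps": [{"x": -0.003,"y": -0.02,"z": 0,"ax": 0,"ay": 0,"az": 0,"claw": 0.094},{"x": 0,"y": -0.002,"z": 0,"ax": 0,"ay": 0,"az": 0,"claw": 0.094},{"x": 0,"y": 0,"z": 0,"ax": 0,"ay": 0,"az": 0,"claw": 0.094}]}}

```text
time_s: 6.57
ee_pos: [0.4691, -0.0703, 0.1386]
eef_rot: [3.127, 0.004, 1.687]
force: [0.7, 0.3, 0.4]
grip_width: 0.0943
```

```bash
python3 plan.py .4637 -.0711 .10 96.65 35
```

```text
t 6.57 p [ 0.4691 -0.0703  0.1386] tilt/yaw [179.18   0.2   96.67] F [0.7 0.3 0.4] w 0.0943
rows 2 remaining [-0.0054 -0.0008 -0.0386] rotvec [0.82 0.2  0.02]
{'x': 0.0, 'y': -0.003, 'z': 0.0193} {'ax': 0.41, 'ay': 0.1, 'az': 0.01}
{'x': -0.0, 'y': -0.0029, 'z': 0.0193} {'ax': 0.41, 'ay': 0.1, 'az': 0.01}
```

Request:
{"method": "step_arm", "body": {"steps": [{"x": 0,"y": -0.005,"z": 0.02,"ax": 0.8,"ay": 0.2,"az": 0,"claw": 0.094},{"x": 0,"y": 0,"z": 0.03,"ax": 0,"ay": 0,"az": 0,"claw": 0.094},{"x": 0,"y": 0,"z": 0.01,"ax": 0,"ay": 0,"az": 0,"claw": 0.094},{"x": 0,"y": 0,"z": 0,"ax": 0,"ay": 0,"az": 0,"claw": 0.094}]}}

```text
time_s: 6.9
ee_pos: [0.4689, -0.0711, 0.0805]
eef_rot: [3.134, 0.002, 1.687]
force: [0.4, -0.3, 0.1]
grip_width: 0.0939
```

```bash
python3 plan.py .4637 -.0711 .027 96.65 20
```

```text
t 6.9 p [ 0.4689 -0.0711  0.0805] tilt/yaw [1.7957e+02 1.4000e-01 9.6680e+01] F [ 0.4 -0.3  0.1] w 0.0939
rows 3 remaining [-0.0052 -0.     -0.0535] rotvec [0.43 0.14 0.03]
{'x': 0.0002, 'y': -0.0019, 'z': 0.0178} {'ax': 0.14, 'ay': 0.05, 'az': 0.01}
{'x': 0.0002, 'y': -0.0018, 'z': 0.0178} {'ax': 0.14, 'ay': 0.05, 'az': 0.01}
{'x': 0.0002, 'y': -0.0018, 'z': 0.0178} {'ax': 0.14, 'ay': 0.05, 'az': 0.01}
```

Request:
{"method": "step_arm", "body": {"steps": [{"x": 0,"y": -0.005,"z": 0.02,"ax": 0.4,"ay": 0.1,"az": 0,"claw": 0.094},{"x": 0,"y": -0.001,"z": 0.02,"ax": 0,"ay": 0,"az": 0,"claw": 0.094},{"x": 0,"y": 0,"z": 0.01,"ax": 0,"ay": 0,"az": 0,"claw": 0.094},{"x": 0,"y": 0,"z": 0,"ax": 0,"ay": 0,"az": 0,"claw": 0.094}]}}

```text
time_s: 7.23
ee_pos: [0.4671, -0.0717, 0.0325]
eef_rot: [3.138, 0.002, 1.689]
force: [-0.5, -0.4, 0.1]
grip_width: 0.094
```

```bash
python3 plan.py .4637 -.0711 .027 96.65 20
```

```text
t 7.23 p [ 0.4671 -0.0717  0.0325] tilt/yaw [1.7977e+02 1.1000e-01 9.6750e+01] F [-0.5 -0.4  0.1] w 0.094
rows 1 remaining [-0.0034  0.0006 -0.0055] rotvec [0.23 0.11 0.1 ]
{'x': 0.001, 'y': -0.0034, 'z': 0.0054} {'ax': 0.23, 'ay': 0.11, 'az': 0.1}
```

Request:
{"method": "step_arm", "body": {"steps": [{"x": 0.001,"y": -0.004,"z": 0.006,"ax": 0.2,"ay": 0.1,"az": 0,"claw": 0.094},{"x": 0,"y": 0,"z": 0,"ax": 0,"ay": 0,"az": 0,"claw": 0.094}]}}

```text
time_s: 7.4
ee_pos: [0.4641, -0.0711, 0.0276]
eef_rot: [3.14, 0.0, 1.689]
force: [-0.7, -0.2, -0.3]
grip_width: 0.0939
```

```bash
python3 plan.py .4637 -.0711 .027 96.65 20
```

```text
t 7.4 p [ 0.4641 -0.0711  0.0276] tilt/yaw [1.7991e+02 2.0000e-02 9.6780e+01] F [-0.7 -0.2 -0.3] w 0.0939
rows 1 remaining [-0.0004  0.     -0.0006] rotvec [0.09 0.02 0.13]
{'x': 0.0001, 'y': -0.0004, 'z': 0.0006} {'ax': 0.09, 'ay': 0.02, 'az': 0.13}
```

Request:
{"method": "step_arm", "body": {"steps": [{"x": 0,"y": 0,"z": 0,"ax": 0,"ay": 0,"az": 0,"claw": 0.04},{"x": 0,"y": 0,"z": 0,"ax": 0,"ay": 0,"az": 0,"claw": 0.04},{"x": 0,"y": 0,"z": 0,"ax": 0,"ay": 0,"az": 0,"claw": 0.04},{"x": 0,"y": 0,"z": 0,"ax": 0,"ay": 0,"az": 0,"claw": 0.04},{"x": 0,"y": 0,"z": 0,"ax": 0,"ay": 0,"az": 0,"claw": 0.04}]}}

```text
time_s: 7.82
ee_pos: [0.466, -0.0715, 0.0307]
eef_rot: [3.136, 0.002, 1.689]
force: [-0.2, 1.1, -0.1]
grip_width: 0.0639
```

Request:
{"method": "step_arm", "body": {"steps": [{"x": 0,"y": 0,"z": 0,"ax": 0,"ay": 0,"az": 0,"claw": 0.04},{"x": 0,"y": 0,"z": 0,"ax": 0,"ay": 0,"az": 0,"claw": 0.04},{"x": 0,"y": 0,"z": 0,"ax": 0,"ay": 0,"az": 0,"claw": 0.04}]}}

```text
time_s: 8.07
ee_pos: [0.4658, -0.0715, 0.0308]
eef_rot: [3.136, 0.002, 1.689]
force: [0.4, -0.4, -0.1]
grip_width: 0.0561
```

Request:
{"method": "step_arm", "body": {"steps": [{"x": 0,"y": 0,"z": -0.02,"ax": 0,"ay": 0,"az": 0,"claw": 0.04},{"x": 0,"y": 0,"z": -0.035,"ax": 0,"ay": 0,"az": 0,"claw": 0.04},{"x": 0,"y": 0,"z": -0.03,"ax": 0,"ay": 0,"az": 0,"claw": 0.04},{"x": 0,"y": 0,"z": -0.01,"ax": 0,"ay": 0,"az": 0,"claw": 0.04}]}}

```text
time_s: 8.4
ee_pos: [0.462, -0.0706, 0.1248]
eef_rot: [-3.136, -0.002, 1.689]
force: [1.0, 0.4, -5.0]
grip_width: 0.0563
```

```bash
python3 plan.py .652 -.1032 .13 96.65 30
```

```text
t 8.4 p [ 0.462  -0.0706  0.1248] tilt/yaw [-1.797e+02 -1.200e-01  9.677e+01] F [ 1.   0.4 -5. ] w 0.0563
rows 7 remaining [ 0.19   -0.0326  0.0052] rotvec [-0.3  -0.12  0.12]
{'x': -0.0078, 'y': 0.0264, 'z': -0.0009} {'ax': -0.04, 'ay': -0.02, 'az': 0.02}
{'x': -0.0078, 'y': 0.0264, 'z': -0.0009} {'ax': -0.04, 'ay': -0.02, 'az': 0.02}
{'x': -0.0078, 'y': 0.0264, 'z': -0.0009} {'ax': -0.04, 'ay': -0.02, 'az': 0.02}
{'x': -0.0078, 'y': 0.0264, 'z': -0.0008} {'ax': -0.04, 'ay': -0.02, 'az': 0.02}
{'x': -0.0078, 'y': 0.0264, 'z': -0.0008} {'ax': -0.04, 'ay': -0.02, 'az': 0.02}
```

Request:
{"method": "step_arm", "body": {"steps": [{"x": -0.008,"y": 0.0265,"z": -0.001,"ax": -0.3,"ay": -0.1,"az": 0.1,"claw": 0.04},{"x": -0.008,"y": 0.0265,"z": -0.001,"ax": 0,"ay": 0,"az": 0,"claw": 0.04},{"x": -0.008,"y": 0.0265,"z": -0.001,"ax": 0,"ay": 0,"az": 0,"claw": 0.04},{"x": -0.008,"y": 0.0265,"z": -0.001,"ax": 0,"ay": 0,"az": 0,"claw": 0.04},{"x": -0.008,"y": 0.0265,"z": -0.001,"ax": 0,"ay": 0,"az": 0,"claw": 0.04}]}}

```text
time_s: 8.82
ee_pos: [0.5997, -0.0948, 0.1322]
eef_rot: [3.141, -0.0, 1.687]
force: [0.4, 0.4, -5.3]
grip_width: 0.0561
```

Request:
{"method": "step_arm", "body": {"steps": [{"x": -0.007,"y": 0.025,"z": 0,"ax": 0,"ay": 0,"az": 0,"claw": 0.04},{"x": -0.003,"y": 0.01,"z": 0,"ax": 0,"ay": 0,"az": 0,"claw": 0.04},{"x": 0,"y": 0,"z": 0,"ax": 0,"ay": 0,"az": 0,"claw": 0.04}]}}

```text
time_s: 9.07
ee_pos: [0.6396, -0.1014, 0.1289]
eef_rot: [-3.139, -0.001, 1.687]
force: [-0.6, -0.1, -5.4]
grip_width: 0.0565
```

```bash
python3 plan.py .652 -.1032 .11 96.65 30
```

```text
t 9.07 p [ 0.6396 -0.1014  0.1289] tilt/yaw [-1.7984e+02 -8.0000e-02  9.6660e+01] F [-0.6 -0.1 -5.4] w 0.0565
rows 1 remaining [ 0.0124 -0.0018 -0.0189] rotvec [-0.16 -0.08  0.01]
{'x': -0.0033, 'y': 0.0122, 'z': 0.0189} {'ax': -0.16, 'ay': -0.08, 'az': 0.01}
```

Request:
{"method": "step_arm", "body": {"steps": [{"x": -0.003,"y": 0.012,"z": 0.01,"ax": -0.2,"ay": -0.1,"az": 0,"claw": 0.04},{"x": 0,"y": 0,"z": 0.02,"ax": 0,"ay": 0,"az": 0,"claw": 0.04},{"x": 0,"y": 0,"z": 0.01,"ax": 0,"ay": 0,"az": 0,"claw": 0.04},{"x": 0,"y": 0,"z": 0,"ax": 0,"ay": 0,"az": 0,"claw": 0.04}]}}

```text
time_s: 9.4
ee_pos: [0.6499, -0.1025, 0.0849]
eef_rot: [-3.138, -0.001, 1.687]
force: [0.3, 0.8, -5.5]
grip_width: 0.0564
```

```bash
python3 plan.py .652 -.1032 .077 96.65 30
```

```text
t 9.4 p [ 0.6499 -0.1025  0.0849] tilt/yaw [-1.7979e+02 -8.0000e-02  9.6670e+01] F [ 0.3  0.8 -5.5] w 0.0564
rows 1 remaining [ 0.0021 -0.0007 -0.0079] rotvec [-0.21 -0.08  0.02]
{'x': -0.001, 'y': 0.002, 'z': 0.0079} {'ax': -0.21, 'ay': -0.08, 'az': 0.02}
```

Next: fine alignment, then a look at the result.

Request:
{"method": "step_arm", "body": {"steps": [{"x": -0.001,"y": 0.002,"z": 0.006,"ax": -0.2,"ay": -0.1,"az": 0,"claw": 0.04},{"x": 0,"y": 0,"z": 0.004,"ax": 0,"ay": 0,"az": 0,"claw": 0.04},{"x": 0,"y": 0,"z": 0,"ax": 0,"ay": 0,"az": 0,"claw": 0.04}]}}

```text
time_s: 9.65
ee_pos: [0.651, -0.1031, 0.0747]
eef_rot: [-3.141, 0.0, 1.687]
force: [0.5, -0.9, -4.0]
grip_width: 0.0559
```

```bash
python3 plan.py .652 -.1032 .0465 96.65 10; python3 - <<'E'
from h import *
for n in("side",):
    p,d=vision.camera(n)
    cv2.imwrite(f"pics/{n}2.png",cv2.resize(p[120:300,200:440,::-1],(800,600),interpolation=2))
E
```

```text
t 9.65 p [ 0.651  -0.1031  0.0747] tilt/yaw [-1.7995e+02  2.0000e-02  9.6670e+01] F [ 0.5 -0.9 -4. ] w 0.0559
rows 3 remaining [ 0.001  -0.0001 -0.0282] rotvec [-0.05  0.02  0.02]
{'x': -0.0001, 'y': 0.0003, 'z': 0.0094} {'ax': -0.02, 'ay': 0.01, 'az': 0.01}
{'x': -0.0001, 'y': 0.0003, 'z': 0.0094} {'ax': -0.02, 'ay': 0.01, 'az': 0.01}
{'x': -0.0001, 'y': 0.0003, 'z': 0.0094} {'ax': -0.02, 'ay': 0.01, 'az': 0.01}
```

View pics/side2.png

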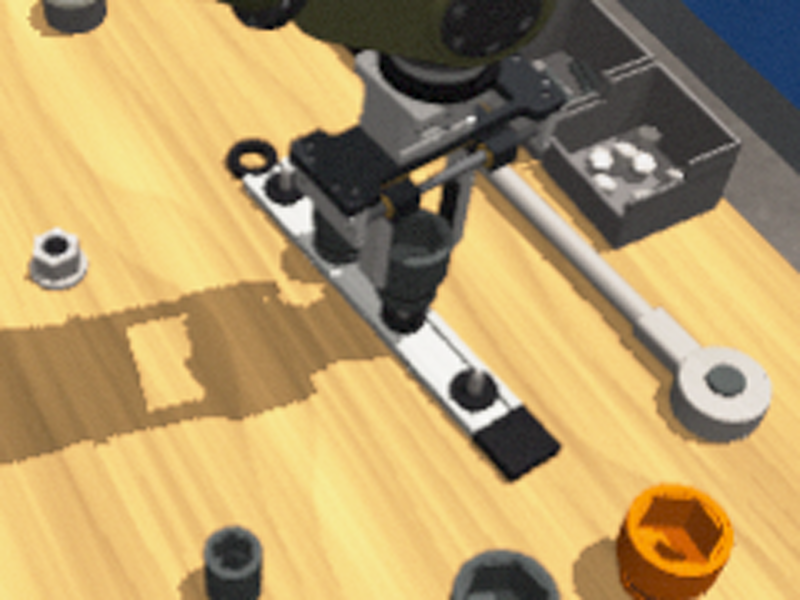

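The picture shows the socket above the third peg at (403,315), and the s30 seated at (335,235). I'll lower it.

Request:
{"method": "step_arm", "body": {"steps": [{"x": 0,"y": 0.001,"z": 0.009,"ax": 0,"ay": 0,"az": 0,"claw": 0.04},{"x": 0,"y": 0,"z": 0.009,"ax": 0,"ay": 0,"az": 0,"claw": 0.04},{"x": 0,"y": 0,"z": 0.006,"ax": 0,"ay": 0,"az": 0,"claw": 0.04},{"x": 0,"y": 0,"z": 0,"ax": 0,"ay": 0,"az": 0,"claw": 0.04}]}}

```text
time_s: 10.03
ee_pos: [0.6529, -0.1032, 0.0507]
eef_rot: [3.139, 0.001, 1.687]
force: [-0.8, 0.4, -5.4]
grip_width: 0.0562
```

```bash
python3 plan.py .652 -.1032 .0465 96.65 10
```

```text
t 10.03 p [ 0.6529 -0.1032  0.0507] tilt/yaw [1.7987e+02 8.0000e-02 9.6660e+01] F [-0.8  0.4 -5.4] w 0.0562
rows 1 remaining [-0.0009  0.     -0.0042] rotvec [0.13 0.08 0.01]
{'x': 0.0001, 'y': -0.0009, 'z': 0.0042} {'ax': 0.13, 'ay': 0.08, 'az': 0.01}
```

Request:
{"method": "step_arm", "body": {"steps": [{"x": 0,"y": -0.001,"z": 0.004,"ax": 0.1,"ay": 0,"az": 0,"claw": 0.04},{"x": 0,"y": 0,"z": 0.001,"ax": 0,"ay": 0,"az": 0,"claw": 0.04},{"x": 0,"y": 0,"z": 0,"ax": 0,"ay": 0,"az": 0,"claw": 0.04}]}}

```text
time_s: 10.28
ee_pos: [0.6522, -0.1035, 0.0464]
eef_rot: [3.14, 0.002, 1.687]
force: [-0.3, -1.3, -4.1]
grip_width: 0.0561
```

Request:
{"method": "step_arm", "body": {"steps": [{"x": 0,"y": 0,"z": 0,"ax": 0,"ay": 0,"az": 0,"claw": 0.07},{"x": 0,"y": 0,"z": 0,"ax": 0,"ay": 0,"az": 0,"claw": 0.085},{"x": 0,"y": 0,"z": 0,"ax": 0,"ay": 0,"az": 0,"claw": 0.085},{"x": 0,"y": 0,"z": 0,"ax": 0,"ay": 0,"az": 0,"claw": 0.085},{"x": 0,"y": 0,"z": 0,"ax": 0,"ay": 0,"az": 0,"claw": 0.085}]}}

```text
time_s: 10.7
ee_pos: [0.6535, -0.1038, 0.0483]
eef_rot: [3.136, 0.003, 1.687]
force: [-0.2, 0.5, 0.9]
grip_width: 0.0837
```

Request:
{"method": "step_arm", "body": {"steps": [{"x": 0,"y": 0,"z": -0.01,"ax": 0,"ay": 0,"az": 0,"claw": 0.085},{"x": 0,"y": 0,"z": -0.025,"ax": 0,"ay": 0,"az": 0,"claw": 0.085},{"x": 0,"y": 0,"z": -0.035,"ax": 0,"ay": 0,"az": 0,"claw": 0.085},{"x": 0,"y": 0,"z": -0.015,"ax": 0,"ay": 0,"az": 0,"claw": 0.085}]}}

```text
time_s: 11.03
ee_pos: [0.6513, -0.1032, 0.134]
eef_rot: [-3.14, 0.001, 1.687]
force: [0.7, 0.1, 0.7]
grip_width: 0.085
```

```bash
python3 plan.py .44 -.2394 .11 96.65 35
```

```text
t 11.03 p [ 0.6513 -0.1032  0.134 ] tilt/yaw [-1.7992e+02  6.0000e-02  9.6660e+01] F [0.7 0.1 0.7] w 0.085
rows 8 remaining [-0.2113 -0.1362 -0.024 ] rotvec [-0.08  0.06  0.01]
{'x': -0.0138, 'y': -0.0282, 'z': 0.0031} {'ax': -0.01, 'ay': 0.01, 'az': 0.0}
{'x': -0.0138, 'y': -0.0282, 'z': 0.0031} {'ax': -0.01, 'ay': 0.01, 'az': 0.0}
{'x': -0.0138, 'y': -0.0282, 'z': 0.003} {'ax': -0.01, 'ay': 0.01, 'az': 0.0}
{'x': -0.0138, 'y': -0.0282, 'z': 0.003} {'ax': -0.01, 'ay': 0.01, 'az': 0.0}
{'x': -0.0138, 'y': -0.0282, 'z': 0.003} {'ax': -0.01, 'ay': 0.01, 'az': 0.0}
```

Request:
{"method": "step_arm", "body": {"steps": [{"x": -0.014,"y": -0.028,"z": 0.001,"ax": 0,"ay": 0,"az": 0,"claw": 0.08},{"x": -0.014,"y": -0.028,"z": 0.002,"ax": 0,"ay": 0,"az": 0,"claw": 0.08},{"x": -0.014,"y": -0.028,"z": 0.003,"ax": 0,"ay": 0,"az": 0,"claw": 0.08},{"x": -0.014,"y": -0.028,"z": 0.003,"ax": 0,"ay": 0,"az": 0,"claw": 0.08},{"x": -0.014,"y": -0.028,"z": 0.003,"ax": 0,"ay": 0,"az": 0,"claw": 0.08}]}}

```text
time_s: 11.45
ee_pos: [0.5217, -0.1891, 0.1313]
eef_rot: [3.129, 0.007, 1.693]
force: [0.1, -1.7, 0.9]
grip_width: 0.0799
```

Request:
{"method": "step_arm", "body": {"steps": [{"x": -0.014,"y": -0.028,"z": 0.003,"ax": 0,"ay": 0,"az": 0,"claw": 0.08},{"x": -0.014,"y": -0.028,"z": 0.003,"ax": 0,"ay": 0,"az": 0,"claw": 0.08},{"x": -0.006,"y": -0.012,"z": 0,"ax": 0,"ay": 0,"az": 0,"claw": 0.08},{"x": 0,"y": 0,"z": 0,"ax": 0,"ay": 0,"az": 0,"claw": 0.08}]}}

```text
time_s: 11.78
ee_pos: [0.452, -0.2352, 0.1279]
eef_rot: [3.126, 0.009, 1.69]
force: [0.2, -1.2, 0.6]
grip_width: 0.0795
```

```bash
python3 plan.py .44 -.2394 .08 96.65 35
```

```text
t 11.78 p [ 0.452  -0.2352  0.1279] tilt/yaw [179.13   0.53  96.85] F [ 0.2 -1.2  0.6] w 0.0795
rows 2 remaining [-0.012  -0.0042 -0.0479] rotvec [0.87 0.52 0.21]
{'x': -0.0011, 'y': -0.0066, 'z': 0.0239} {'ax': 0.44, 'ay': 0.26, 'az': 0.1}
{'x': -0.0013, 'y': -0.0064, 'z': 0.0239} {'ax': 0.44, 'ay': 0.26, 'az': 0.1}
```

Request:
{"method": "step_arm", "body": {"steps": [{"x": -0.002,"y": -0.012,"z": 0.02,"ax": 0.9,"ay": 0.5,"az": 0.2,"claw": 0.08},{"x": 0,"y": -0.002,"z": 0.025,"ax": 0,"ay": 0,"az": 0,"claw": 0.08},{"x": 0,"y": 0,"z": 0.01,"ax": 0,"ay": 0,"az": 0,"claw": 0.08},{"x": 0,"y": 0,"z": 0,"ax": 0,"ay": 0,"az": 0,"claw": 0.08}]}}

```text
time_s: 12.12
ee_pos: [0.4411, -0.2401, 0.0754]
eef_rot: [3.136, 0.005, 1.685]
force: [-0.7, -0.1, -1.5]
grip_width: 0.0798
```

```bash
python3 plan.py .44 -.2394 .014 96.65 20
```

```text
t 12.12 p [ 0.4411 -0.2401  0.0754] tilt/yaw [179.71   0.27  96.56] F [-0.7 -0.1 -1.5] w 0.0798
rows 4 remaining [-0.0011  0.0007 -0.0614] rotvec [ 0.29  0.27 -0.09]
{'x': 0.0003, 'y': -0.0003, 'z': 0.0153} {'ax': 0.07, 'ay': 0.07, 'az': -0.02}
{'x': 0.0003, 'y': -0.0003, 'z': 0.0153} {'ax': 0.07, 'ay': 0.07, 'az': -0.02}
{'x': 0.0002, 'y': -0.0003, 'z': 0.0153} {'ax': 0.07, 'ay': 0.07, 'az': -0.02}
{'x': 0.0002, 'y': -0.0003, 'z': 0.0153} {'ax': 0.07, 'ay': 0.07, 'az': -0.02}
```

Request:
{"method": "step_arm", "body": {"steps": [{"x": 0.001,"y": -0.001,"z": 0.018,"ax": 0.3,"ay": 0.3,"az": 0,"claw": 0.08},{"x": 0,"y": 0,"z": 0.018,"ax": 0,"ay": 0,"az": 0,"claw": 0.08},{"x": 0,"y": 0,"z": 0.014,"ax": 0,"ay": 0,"az": 0,"claw": 0.08},{"x": 0,"y": 0,"z": 0,"ax": 0,"ay": 0,"az": 0,"claw": 0.08}]}}

```text
time_s: 12.45
ee_pos: [0.4447, -0.2389, 0.028]
eef_rot: [3.138, 0.002, 1.688]
force: [0.2, 0.3, -0.7]
grip_width: 0.0801
```

```bash
python3 plan.py .44 -.2394 .015 96.65 20
```

```text
t 12.45 p [ 0.4447 -0.2389  0.028 ] tilt/yaw [1.7977e+02 1.4000e-01 9.6700e+01] F [ 0.2  0.3 -0.7] w 0.0801
rows 1 remaining [-0.0047 -0.0005 -0.013 ] rotvec [0.23 0.14 0.05]
{'x': 0.0001, 'y': -0.0048, 'z': 0.013} {'ax': 0.23, 'ay': 0.14, 'az': 0.05}
```

Request:
{"method": "step_arm", "body": {"steps": [{"x": 0,"y": -0.005,"z": 0.012,"ax": 0.2,"ay": 0.1,"az": 0,"claw": 0.08},{"x": 0,"y": 0,"z": 0,"ax": 0,"ay": 0,"az": 0,"claw": 0.08},{"x": 0,"y": 0,"z": 0,"ax": 0,"ay": 0,"az": 0,"claw": 0.02}]}}

```text
time_s: 12.7
ee_pos: [0.4416, -0.2397, 0.0178]
eef_rot: [3.139, 0.002, 1.689]
force: [-0.3, -0.0, -0.6]
grip_width: 0.0764
```

```bash
python3 plan.py .44 -.2394 .015 96.65 20
```

```text
t 12.7 p [ 0.4416 -0.2397  0.0178] tilt/yaw [1.7985e+02 1.3000e-01 9.6790e+01] F [-0.3 -0.  -0.6] w 0.0764
rows 1 remaining [-0.0016  0.0003 -0.0028] rotvec [0.15 0.13 0.14]
{'x': 0.0005, 'y': -0.0016, 'z': 0.0028} {'ax': 0.15, 'ay': 0.13, 'az': 0.14}
```

Request:
{"method": "step_arm", "body": {"steps": [{"x": 0,"y": -0.001,"z": 0.003,"ax": 0.1,"ay": 0.1,"az": 0,"claw": 0.02},{"x": 0,"y": 0,"z": 0,"ax": 0,"ay": 0,"az": 0,"claw": 0.02},{"x": 0,"y": 0,"z": 0,"ax": 0,"ay": 0,"az": 0,"claw": 0.02},{"x": 0,"y": 0,"z": 0,"ax": 0,"ay": 0,"az": 0,"claw": 0.02},{"x": 0,"y": 0,"z": 0,"ax": 0,"ay": 0,"az": 0,"claw": 0.02}]}}

```text
time_s: 13.12
ee_pos: [0.4417, -0.2405, 0.0169]
eef_rot: [3.138, 0.003, 1.689]
force: [0.4, -0.6, -0.1]
grip_width: 0.0435
```

Request:
{"method": "step_arm", "body": {"steps": [{"x": 0,"y": 0,"z": 0,"ax": 0,"ay": 0,"az": 0,"claw": 0.02},{"x": 0,"y": 0,"z": 0,"ax": 0,"ay": 0,"az": 0,"claw": 0.02},{"x": 0,"y": 0,"z": 0,"ax": 0,"ay": 0,"az": 0,"claw": 0.02}]}}

```text
time_s: 13.37
ee_pos: [0.4417, -0.2405, 0.0171]
eef_rot: [3.138, 0.003, 1.689]
force: [0.2, -0.6, -0.9]
grip_width: 0.0371
```

Request:
{"method": "step_arm", "body": {"steps": [{"x": 0,"y": 0,"z": -0.02,"ax": 0,"ay": 0,"az": 0,"claw": 0.02},{"x": 0,"y": 0,"z": -0.035,"ax": 0,"ay": 0,"az": 0,"claw": 0.02},{"x": 0,"y": 0,"z": -0.035,"ax": 0,"ay": 0,"az": 0,"claw": 0.02},{"x": 0,"y": 0,"z": -0.015,"ax": 0,"ay": 0,"az": 0,"claw": 0.02}]}}

```text
time_s: 13.7
ee_pos: [0.4386, -0.2385, 0.121]
eef_rot: [-3.136, -0.005, 1.689]
force: [0.6, -1.1, -2.4]
grip_width: 0.0372
```

```bash
python3 plan.py .6335 .051 .13 96.65 35
```

```text
t 13.7 p [ 0.4386 -0.2385  0.121 ] tilt/yaw [-179.68   -0.27   96.77] F [ 0.6 -1.1 -2.4] w 0.0372
rows 10 remaining [0.1949 0.2895 0.009 ] rotvec [-0.32 -0.27  0.12]
{'x': 0.0265, 'y': 0.0228, 'z': -0.0009} {'ax': -0.03, 'ay': -0.03, 'az': 0.01}
{'x': 0.0265, 'y': 0.0228, 'z': -0.0009} {'ax': -0.03, 'ay': -0.03, 'az': 0.01}
{'x': 0.0265, 'y': 0.0228, 'z': -0.0009} {'ax': -0.03, 'ay': -0.03, 'az': 0.01}
{'x': 0.0265, 'y': 0.0227, 'z': -0.0009} {'ax': -0.03, 'ay': -0.03, 'az': 0.01}
{'x': 0.0265, 'y': 0.0227, 'z': -0.0009} {'ax': -0.03, 'ay': -0.03, 'az': 0.01}
```

Request:
{"method": "step_arm", "body": {"steps": [{"x": 0.0265,"y": 0.023,"z": -0.002,"ax": -0.3,"ay": -0.3,"az": 0.1,"claw": 0.02},{"x": 0.0265,"y": 0.023,"z": -0.002,"ax": 0,"ay": 0,"az": 0,"claw": 0.02},{"x": 0.0265,"y": 0.023,"z": -0.002,"ax": 0,"ay": 0,"az": 0,"claw": 0.02},{"x": 0.0265,"y": 0.023,"z": -0.001,"ax": 0,"ay": 0,"az": 0,"claw": 0.02},{"x": 0.0265,"y": 0.023,"z": -0.001,"ax": 0,"ay": 0,"az": 0,"claw": 0.02}]}}

```text
time_s: 14.12
ee_pos: [0.5396, -0.0938, 0.1342]
eef_rot: [3.137, 0.005, 1.677]
force: [0.7, -0.9, -2.6]
grip_width: 0.0372
```

```bash
python3 plan.py .6335 .051 .13 96.65 35
```

```text
t 14.12 p [ 0.5396 -0.0938  0.1342] tilt/yaw [179.71   0.29  96.11] F [ 0.7 -0.9 -2.6] w 0.0372
rows 5 remaining [ 0.0939  0.1448 -0.0042] rotvec [ 0.29  0.3  -0.54]
{'x': 0.0268, 'y': 0.0217, 'z': 0.0008} {'ax': 0.06, 'ay': 0.06, 'az': -0.11}
{'x': 0.0268, 'y': 0.0218, 'z': 0.0008} {'ax': 0.06, 'ay': 0.06, 'az': -0.11}
{'x': 0.0267, 'y': 0.0219, 'z': 0.0008} {'ax': 0.06, 'ay': 0.06, 'az': -0.11}
{'x': 0.0267, 'y': 0.0219, 'z': 0.0008} {'ax': 0.06, 'ay': 0.06, 'az': -0.11}
{'x': 0.0266, 'y': 0.022, 'z': 0.0008} {'ax': 0.06, 'ay': 0.06, 'az': -0.11}
```

Request:
{"method": "step_arm", "body": {"steps": [{"x": 0.027,"y": 0.022,"z": 0,"ax": 0.3,"ay": 0.3,"az": -0.5,"claw": 0.02},{"x": 0.027,"y": 0.022,"z": 0,"ax": 0,"ay": 0,"az": 0,"claw": 0.02},{"x": 0.027,"y": 0.022,"z": 0,"ax": 0,"ay": 0,"az": 0,"claw": 0.02},{"x": 0.027,"y": 0.022,"z": 0,"ax": 0,"ay": 0,"az": 0,"claw": 0.02},{"x": 0.015,"y": 0.013,"z": 0,"ax": 0,"ay": 0,"az": 0,"claw": 0.02}]}}

```text
time_s: 14.53
ee_pos: [0.6292, 0.0499, 0.1328]
eef_rot: [-3.139, -0.001, 1.688]
force: [-0.6, -1.0, -2.9]
grip_width: 0.0372
```

Request:
{"method": "step_arm", "body": {"steps": [{"x": 0.002,"y": 0.003,"z": 0,"ax": 0,"ay": 0,"az": 0,"claw": 0.02},{"x": 0,"y": 0,"z": 0,"ax": 0,"ay": 0,"az": 0,"claw": 0.02},{"x": 0,"y": 0,"z": 0,"ax": 0,"ay": 0,"az": 0,"claw": 0.02}]}}

```text
time_s: 14.78
ee_pos: [0.6323, 0.0561, 0.1307]
eef_rot: [-3.136, -0.002, 1.693]
force: [0.4, -0.7, -2.9]
grip_width: 0.0377
```

```bash
python3 plan.py .6335 .051 .09 96.65 35
```

```text
t 14.78 p [0.6323 0.0561 0.1307] tilt/yaw [-1.797e+02 -9.000e-02  9.700e+01] F [ 0.4 -0.7 -2.9] w 0.0377
rows 2 remaining [ 0.0012 -0.0051 -0.0407] rotvec [-0.3  -0.09  0.35]
{'x': -0.0026, 'y': 0.0004, 'z': 0.0204} {'ax': -0.15, 'ay': -0.04, 'az': 0.18}
{'x': -0.0026, 'y': 0.0003, 'z': 0.0204} {'ax': -0.15, 'ay': -0.04, 'az': 0.18}
```

Request:
{"method": "step_arm", "body": {"steps": [{"x": -0.005,"y": 0.001,"z": 0.02,"ax": -0.3,"ay": 0,"az": 0.3,"claw": 0.02},{"x": 0,"y": 0,"z": 0.03,"ax": 0,"ay": 0,"az": 0,"claw": 0.02},{"x": 0,"y": 0,"z": 0.012,"ax": 0,"ay": 0,"az": 0,"claw": 0.02},{"x": 0,"y": 0,"z": 0,"ax": 0,"ay": 0,"az": 0,"claw": 0.02}]}}

```text
time_s: 15.12
ee_pos: [0.6328, 0.0467, 0.0683]
eef_rot: [3.14, -0.001, 1.684]
force: [0.8, 0.5, -2.9]
grip_width: 0.0371
```

```bash
python3 plan.py .6335 .051 .062 96.65 35
```

```text
t 15.12 p [0.6328 0.0467 0.0683] tilt/yaw [ 1.7989e+02 -5.0000e-02  9.6470e+01] F [ 0.8  0.5 -2.9] w 0.0371
rows 1 remaining [ 0.0007  0.0043 -0.0063] rotvec [ 0.11 -0.05 -0.18]
{'x': 0.0042, 'y': 0.0012, 'z': 0.0063} {'ax': 0.11, 'ay': -0.05, 'az': -0.18}
```

Request:
{"method": "step_arm", "body": {"steps": [{"x": 0.004,"y": 0.001,"z": 0.004,"ax": 0.1,"ay": 0,"az": -0.2,"claw": 0.02},{"x": 0,"y": 0,"z": 0,"ax": 0,"ay": 0,"az": 0,"claw": 0.02},{"x": 0,"y": 0,"z": 0,"ax": 0,"ay": 0,"az": 0,"claw": 0.02}]}}

```text
time_s: 15.37
ee_pos: [0.6335, 0.0494, 0.0662]
eef_rot: [3.141, -0.001, 1.685]
force: [0.3, -0.2, -3.1]
grip_width: 0.0368
```

```bash
python3 plan.py .6335 .051 .033 96.65 10; python3 - <<'E'
from h import *
for n in("side",):
    p,d=vision.camera(n)
    cv2.imwrite(f"pics/{n}3.png",cv2.resize(p[120:300,200:440,::-1],(800,600),interpolation=2))
E
```

```text
t 15.37 p [0.6335 0.0494 0.0662] tilt/yaw [ 1.7996e+02 -4.0000e-02  9.6570e+01] F [ 0.3 -0.2 -3.1] w 0.0368
rows 4 remaining [ 0.      0.0016 -0.0332] rotvec [ 0.04 -0.04 -0.08]
{'x': 0.0004, 'y': 0.0, 'z': 0.0083} {'ax': 0.01, 'ay': -0.01, 'az': -0.02}
{'x': 0.0004, 'y': 0.0, 'z': 0.0083} {'ax': 0.01, 'ay': -0.01, 'az': -0.02}
{'x': 0.0004, 'y': 0.0, 'z': 0.0083} {'ax': 0.01, 'ay': -0.01, 'az': -0.02}
{'x': 0.0004, 'y': 0.0, 'z': 0.0083} {'ax': 0.01, 'ay': -0.01, 'az': -0.02}
```

View pics/side3.png

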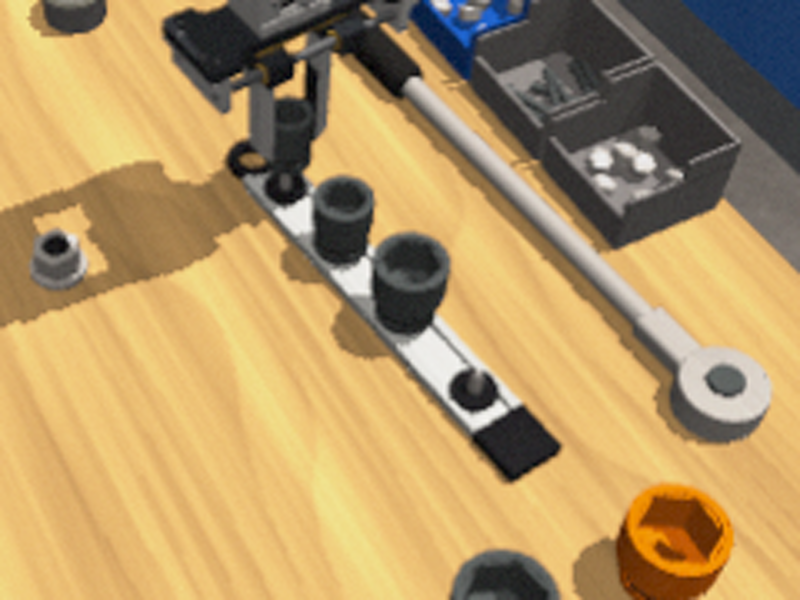

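The second and third sockets are seated upright at (342,220) and (410,285). The small socket hangs over the first peg at (287,180).

Request:
{"method": "step_arm", "body": {"steps": [{"x": 0.0015,"y": 0,"z": 0.009,"ax": 0,"ay": 0,"az": 0,"claw": 0.02},{"x": 0,"y": 0,"z": 0.009,"ax": 0,"ay": 0,"az": 0,"claw": 0.02},{"x": 0,"y": 0,"z": 0.008,"ax": 0,"ay": 0,"az": 0,"claw": 0.02},{"x": 0,"y": 0,"z": 0,"ax": 0,"ay": 0,"az": 0,"claw": 0.02}]}}

```text
time_s: 15.75
ee_pos: [0.6344, 0.0514, 0.0402]
eef_rot: [3.137, -0.0, 1.686]
force: [-0.2, -0.4, -3.7]
grip_width: 0.0372
```

```bash
python3 plan.py .6335 .051 .033 96.65 10
```

```text
t 15.75 p [0.6344 0.0514 0.0402] tilt/yaw [ 1.7972e+02 -2.0000e-02  9.6600e+01] F [-0.2 -0.4 -3.7] w 0.0372
rows 1 remaining [-0.0009 -0.0004 -0.0072] rotvec [ 0.28 -0.02 -0.05]
{'x': -0.0003, 'y': -0.001, 'z': 0.0072} {'ax': 0.28, 'ay': -0.02, 'az': -0.05}
```

Request:
{"method": "step_arm", "body": {"steps": [{"x": 0,"y": -0.001,"z": 0.006,"ax": 0.3,"ay": 0,"az": 0,"claw": 0.02},{"x": 0,"y": 0,"z": 0.001,"ax": 0,"ay": 0,"az": 0,"claw": 0.02},{"x": 0,"y": 0,"z": 0.001,"ax": 0,"ay": 0,"az": 0,"claw": 0.02}]}}

```text
time_s: 16.0
ee_pos: [0.6339, 0.0512, 0.0327]
eef_rot: [-3.141, 0.0, 1.686]
force: [-8.6, -0.8, 22.1]
grip_width: 0.0374
```

Request:
{"method": "step_arm", "body": {"steps": [{"x": 0,"y": 0,"z": 0,"ax": 0,"ay": 0,"az": 0,"claw": 0.06},{"x": 0,"y": 0,"z": 0,"ax": 0,"ay": 0,"az": 0,"claw": 0.07},{"x": 0,"y": 0,"z": 0,"ax": 0,"ay": 0,"az": 0,"claw": 0.07},{"x": 0,"y": 0,"z": 0,"ax": 0,"ay": 0,"az": 0,"claw": 0.07},{"x": 0,"y": 0,"z": 0,"ax": 0,"ay": 0,"az": 0,"claw": 0.07}]}}

```text
time_s: 16.42
ee_pos: [0.6346, 0.0512, 0.0334]
eef_rot: [3.14, 0.0, 1.686]
force: [0.2, 0.2, 0.7]
grip_width: 0.0672
```

Request:
{"method": "step_arm", "body": {"steps": [{"x": 0,"y": 0,"z": -0.01,"ax": 0,"ay": 0,"az": 0,"claw": 0.07},{"x": 0,"y": 0,"z": -0.025,"ax": 0,"ay": 0,"az": 0,"claw": 0.08},{"x": 0,"y": 0,"z": -0.035,"ax": 0,"ay": 0,"az": 0,"claw": 0.094},{"x": 0,"y": 0,"z": -0.035,"ax": 0,"ay": 0,"az": 0,"claw": 0.094},{"x": 0,"y": 0,"z": -0.01,"ax": 0,"ay": 0,"az": 0,"claw": 0.094}]}}

```text
time_s: 16.83
ee_pos: [0.6325, 0.0512, 0.1514]
eef_rot: [-3.136, -0.0, 1.686]
force: [0.5, -0.5, 0.7]
grip_width: 0.092
```

```bash
python3 plan.py .5706 -.3505 .15 135 40; python3 - <<'E'
from h import *
c=vision.camera_params("top"); d=np.load("top0.npy"); W=cloud(c,d)
for n,p in (("orange",(406,151)),("blue",(452,175))):
    q=obj(W,d,p,22,.05); print(n,((q.max(0)+q.min(0))/2).round(3),(q.max(0)-q.min(0)).round(3))
E
```

```text
t 16.83 p [0.6325 0.0512 0.1514] tilt/yaw [-1.7967e+02 -3.0000e-02  9.6610e+01] F [ 0.5 -0.5  0.7] w 0.092
rows 11 remaining [-0.0619 -0.4017 -0.0014] rotvec [ -0.31  -0.14 -38.39]
{'x': -0.0356, 'y': -0.0098, 'z': 0.0002} {'ax': -0.03, 'ay': -0.01, 'az': -3.49}
{'x': -0.035, 'y': -0.0119, 'z': 0.0002} {'ax': -0.03, 'ay': -0.01, 'az': -3.49}
{'x': -0.0342, 'y': -0.0141, 'z': 0.0002} {'ax': -0.03, 'ay': -0.01, 'az': -3.49}
{'x': -0.0333, 'y': -0.0161, 'z': 0.0002} {'ax': -0.03, 'ay': -0.01, 'az': -3.49}
{'x': -0.0322, 'y': -0.0181, 'z': 0.0002} {'ax': -0.03, 'ay': -0.01, 'az': -3.49}
orange [ 0.694 -0.36   0.06 ] [0.067 0.065 0.02 ]
blue [ 0.641 -0.469  0.06 ] [0.065 0.067 0.021]
```

Orange is 123 mm away from the s46, so there's room to keep the jaws at the same yaw.

```bash
python3 plan.py .5706 -.3505 .14 96.65 37
```

```text
t 16.83 p [0.6325 0.0512 0.1514] tilt/yaw [-1.7967e+02 -3.0000e-02  9.6610e+01] F [ 0.5 -0.5  0.7] w 0.092
rows 11 remaining [-0.0619 -0.4017 -0.0114] rotvec [-0.33 -0.03 -0.04]
{'x': -0.0356, 'y': -0.0098, 'z': 0.0011} {'ax': -0.03, 'ay': -0.0, 'az': -0.0}
{'x': -0.0356, 'y': -0.0098, 'z': 0.0011} {'ax': -0.03, 'ay': -0.0, 'az': -0.0}
{'x': -0.0356, 'y': -0.0098, 'z': 0.0011} {'ax': -0.03, 'ay': -0.0, 'az': -0.0}
{'x': -0.0356, 'y': -0.0098, 'z': 0.0011} {'ax': -0.03, 'ay': -0.0, 'az': -0.0}
{'x': -0.0356, 'y': -0.0098, 'z': 0.0011} {'ax': -0.03, 'ay': -0.0, 'az': -0.0}
```

Request:
{"method": "step_arm", "body": {"steps": [{"x": -0.035,"y": -0.01,"z": 0,"ax": -0.3,"ay": 0,"az": 0,"claw": 0.094},{"x": -0.035,"y": -0.01,"z": 0,"ax": 0,"ay": 0,"az": 0,"claw": 0.094},{"x": -0.035,"y": -0.01,"z": 0,"ax": 0,"ay": 0,"az": 0,"claw": 0.094},{"x": -0.035,"y": -0.01,"z": 0,"ax": 0,"ay": 0,"az": 0,"claw": 0.094},{"x": -0.035,"y": -0.01,"z": 0,"ax": 0,"ay": 0,"az": 0,"claw": 0.094}]}}

```text
time_s: 17.25
ee_pos: [0.6048, -0.1279, 0.1594]
eef_rot: [3.131, 0.001, 1.697]
force: [1.0, 0.3, 0.7]
grip_width: 0.0943
```

```bash
python3 plan.py .5706 -.3505 .14 96.65 37
```

```text
t 17.25 p [ 0.6048 -0.1279  0.1594] tilt/yaw [1.7939e+02 5.0000e-02 9.7210e+01] F [1.  0.3 0.7] w 0.0943
rows 7 remaining [-0.0342 -0.2226 -0.0194] rotvec [0.61 0.05 0.56]
{'x': -0.0309, 'y': -0.0089, 'z': 0.0027} {'ax': 0.09, 'ay': 0.01, 'az': 0.08}
{'x': -0.0309, 'y': -0.0088, 'z': 0.0027} {'ax': 0.09, 'ay': 0.01, 'az': 0.08}
{'x': -0.031, 'y': -0.0088, 'z': 0.0027} {'ax': 0.09, 'ay': 0.01, 'az': 0.08}
{'x': -0.031, 'y': -0.0087, 'z': 0.0027} {'ax': 0.09, 'ay': 0.01, 'az': 0.08}
{'x': -0.031, 'y': -0.0087, 'z': 0.0027} {'ax': 0.09, 'ay': 0.01, 'az': 0.08}
```

Request:
{"method": "step_arm", "body": {"steps": [{"x": -0.032,"y": -0.009,"z": 0.004,"ax": 0.6,"ay": 0,"az": 0.5,"claw": 0.094},{"x": -0.032,"y": -0.009,"z": 0.004,"ax": 0,"ay": 0,"az": 0,"claw": 0.094},{"x": -0.032,"y": -0.009,"z": 0.004,"ax": 0,"ay": 0,"az": 0,"claw": 0.094},{"x": -0.032,"y": -0.009,"z": 0.004,"ax": 0,"ay": 0,"az": 0,"claw": 0.094},{"x": -0.032,"y": -0.009,"z": 0.004,"ax": 0,"ay": 0,"az": 0,"claw": 0.094}]}}

```text
time_s: 17.67
ee_pos: [0.5766, -0.301, 0.1427]
eef_rot: [3.138, 0.003, 1.687]
force: [0.9, 0.1, 0.6]
grip_width: 0.094
```

Request:
{"method": "step_arm", "body": {"steps": [{"x": -0.025,"y": -0.009,"z": 0,"ax": 0,"ay": 0,"az": 0,"claw": 0.094},{"x": -0.01,"y": -0.003,"z": 0,"ax": 0,"ay": 0,"az": 0,"claw": 0.094},{"x": 0,"y": 0,"z": 0,"ax": 0,"ay": 0,"az": 0,"claw": 0.094},{"x": 0,"y": 0,"z": 0,"ax": 0,"ay": 0,"az": 0,"claw": 0.094}]}}

```text
time_s: 18.0
ee_pos: [0.5657, -0.3443, 0.1424]
eef_rot: [3.139, 0.003, 1.68]
force: [0.3, -0.1, -0.5]
grip_width: 0.0937
```

```bash
python3 plan.py .5706 -.3505 .1 96.65 37
```

```text
t 18.0 p [ 0.5657 -0.3443  0.1424] tilt/yaw [1.7987e+02 1.5000e-01 9.6280e+01] F [ 0.3 -0.1 -0.5] w 0.0937
rows 2 remaining [ 0.0049 -0.0062 -0.0424] rotvec [ 0.13  0.15 -0.37]
{'x': -0.0033, 'y': 0.002, 'z': 0.0212} {'ax': 0.07, 'ay': 0.07, 'az': -0.19}
{'x': -0.0033, 'y': 0.0021, 'z': 0.0212} {'ax': 0.07, 'ay': 0.07, 'az': -0.19}
```

Request:
{"method": "step_arm", "body": {"steps": [{"x": -0.006,"y": 0.004,"z": 0.02,"ax": 0.1,"ay": 0.1,"az": -0.4,"claw": 0.094},{"x": 0,"y": 0,"z": 0.02,"ax": 0,"ay": 0,"az": 0,"claw": 0.094},{"x": 0,"y": 0,"z": 0,"ax": 0,"ay": 0,"az": 0,"claw": 0.094}]}}

```text
time_s: 18.25
ee_pos: [0.5728, -0.3462, 0.1035]
eef_rot: [3.138, 0.002, 1.691]
force: [-0.8, 0.5, -1.0]
grip_width: 0.0939
```

```bash
python3 plan.py .5706 -.3505 .08 96.65 37
```

```text
t 18.25 p [ 0.5728 -0.3462  0.1035] tilt/yaw [1.7981e+02 1.4000e-01 9.6870e+01] F [-0.8  0.5 -1. ] w 0.0939
rows 1 remaining [-0.0022 -0.0043 -0.0235] rotvec [0.19 0.14 0.22]
{'x': -0.0039, 'y': -0.0027, 'z': 0.0235} {'ax': 0.19, 'ay': 0.14, 'az': 0.22}
```

Request:
{"method": "step_arm", "body": {"steps": [{"x": -0.004,"y": -0.003,"z": 0.015,"ax": 0.2,"ay": 0.1,"az": 0.2,"claw": 0.094},{"x": 0,"y": 0,"z": 0,"ax": 0,"ay": 0,"az": 0,"claw": 0.094},{"x": 0,"y": 0,"z": 0.01,"ax": 0,"ay": 0,"az": 0,"claw": 0.094}]}}

```text
time_s: 18.5
ee_pos: [0.5726, -0.3484, 0.0809]
eef_rot: [3.139, 0.003, 1.691]
force: [1.0, 0.3, 1.2]
grip_width: 0.0939
```

```bash
python3 plan.py .5706 -.3505 .031 96.65 20
```

```text
t 18.5 p [ 0.5726 -0.3484  0.0809] tilt/yaw [179.84   0.18  96.86] F [1.  0.3 1.2] w 0.0939
rows 3 remaining [-0.002  -0.0021 -0.0499] rotvec [0.16 0.18 0.21]
{'x': -0.0006, 'y': -0.0008, 'z': 0.0166} {'ax': 0.05, 'ay': 0.06, 'az': 0.07}
{'x': -0.0006, 'y': -0.0008, 'z': 0.0166} {'ax': 0.05, 'ay': 0.06, 'az': 0.07}
{'x': -0.0006, 'y': -0.0008, 'z': 0.0166} {'ax': 0.05, 'ay': 0.06, 'az': 0.07}
```

Request:
{"method": "step_arm", "body": {"steps": [{"x": -0.002,"y": -0.003,"z": 0.016,"ax": 0.2,"ay": 0.2,"az": 0.2,"claw": 0.094},{"x": 0,"y": -0.001,"z": 0.016,"ax": 0,"ay": 0,"az": 0,"claw": 0.094},{"x": 0,"y": 0,"z": 0.01,"ax": 0,"ay": 0,"az": 0,"claw": 0.094},{"x": 0,"y": 0,"z": 0,"ax": 0,"ay": 0,"az": 0,"claw": 0.094}]}}

```text
time_s: 18.83
ee_pos: [0.5682, -0.35, 0.0342]
eef_rot: [-3.14, -0.002, 1.687]
force: [-0.1, 1.0, -0.3]
grip_width: 0.094
```

```bash
python3 plan.py .5706 -.3505 .031 96.65 20
```

```text
t 18.83 p [ 0.5682 -0.35    0.0342] tilt/yaw [-1.7989e+02 -9.0000e-02  9.6670e+01] F [-0.1  1.  -0.3] w 0.094
rows 1 remaining [ 0.0024 -0.0005 -0.0032] rotvec [-0.11 -0.09  0.02]
{'x': -0.0008, 'y': 0.0023, 'z': 0.0032} {'ax': -0.11, 'ay': -0.09, 'az': 0.02}
```

Request:
{"method": "step_arm", "body": {"steps": [{"x": -0.001,"y": 0.002,"z": 0.003,"ax": 0,"ay": 0,"az": 0,"claw": 0.094},{"x": 0,"y": 0,"z": 0,"ax": 0,"ay": 0,"az": 0,"claw": 0.05},{"x": 0,"y": 0,"z": 0,"ax": 0,"ay": 0,"az": 0,"claw": 0.05},{"x": 0,"y": 0,"z": 0,"ax": 0,"ay": 0,"az": 0,"claw": 0.05},{"x": 0,"y": 0,"z": 0,"ax": 0,"ay": 0,"az": 0,"claw": 0.05}], "grip_force": 45}}

```text
time_s: 19.25
ee_pos: [0.5711, -0.3513, 0.0321]
eef_rot: [-3.141, -0.001, 1.687]
force: [-0.6, 0.4, -0.1]
grip_width: 0.0709
```

Request:
{"method": "step_arm", "body": {"steps": [{"x": 0,"y": 0,"z": 0,"ax": 0,"ay": 0,"az": 0,"claw": 0.05},{"x": 0,"y": 0,"z": 0,"ax": 0,"ay": 0,"az": 0,"claw": 0.05},{"x": 0,"y": 0,"z": 0,"ax": 0,"ay": 0,"az": 0,"claw": 0.05}]}}

```text
time_s: 19.5
ee_pos: [0.571, -0.3514, 0.0323]
eef_rot: [-3.141, -0.001, 1.687]
force: [-0.1, 0.7, -2.9]
grip_width: 0.0665
```

Request:
{"method": "step_arm", "body": {"steps": [{"x": 0,"y": 0,"z": -0.02,"ax": 0,"ay": 0,"az": 0,"claw": 0.05},{"x": 0,"y": 0,"z": -0.035,"ax": 0,"ay": 0,"az": 0,"claw": 0.05},{"x": 0,"y": 0,"z": -0.035,"ax": 0,"ay": 0,"az": 0,"claw": 0.05},{"x": 0,"y": 0,"z": -0.015,"ax": 0,"ay": 0,"az": 0,"claw": 0.05}]}}

```text
time_s: 19.83
ee_pos: [0.5675, -0.3488, 0.1315]
eef_rot: [-3.128, -0.012, 1.687]
force: [1.4, -0.6, -7.6]
grip_width: 0.0664
```

```bash
python3 plan.py .6612 -.1865 .14 96.65 30
```

```text
t 19.83 p [ 0.5675 -0.3488  0.1315] tilt/yaw [-179.2    -0.71   96.65] F [ 1.4 -0.6 -7.6] w 0.0664
rows 7 remaining [0.0937 0.1623 0.0085] rotvec [-0.8  -0.71  0.  ]
{'x': 0.0215, 'y': 0.016, 'z': -0.0012} {'ax': -0.11, 'ay': -0.1, 'az': 0.0}
{'x': 0.0215, 'y': 0.016, 'z': -0.0012} {'ax': -0.11, 'ay': -0.1, 'az': 0.0}
{'x': 0.0215, 'y': 0.016, 'z': -0.0012} {'ax': -0.11, 'ay': -0.1, 'az': 0.0}
{'x': 0.0215, 'y': 0.016, 'z': -0.0012} {'ax': -0.11, 'ay': -0.1, 'az': 0.0}
{'x': 0.0215, 'y': 0.016, 'z': -0.0012} {'ax': -0.11, 'ay': -0.1, 'az': 0.0}
```

Request:
{"method": "step_arm", "body": {"steps": [{"x": 0.0215,"y": 0.016,"z": -0.001,"ax": -0.8,"ay": -0.7,"az": 0,"claw": 0.05},{"x": 0.0215,"y": 0.016,"z": -0.001,"ax": 0,"ay": 0,"az": 0,"claw": 0.05},{"x": 0.0215,"y": 0.016,"z": -0.001,"ax": 0,"ay": 0,"az": 0,"claw": 0.05},{"x": 0.0215,"y": 0.016,"z": -0.001,"ax": 0,"ay": 0,"az": 0,"claw": 0.05},{"x": 0.0215,"y": 0.016,"z": -0.001,"ax": 0,"ay": 0,"az": 0,"claw": 0.05}]}}

```text
time_s: 20.25
ee_pos: [0.6336, -0.2339, 0.1379]
eef_rot: [-3.14, 0.001, 1.679]
force: [1.0, 1.0, -8.7]
grip_width: 0.0666
```

Request:
{"method": "step_arm", "body": {"steps": [{"x": 0.02,"y": 0.016,"z": 0,"ax": 0,"ay": 0,"az": 0,"claw": 0.05},{"x": 0.008,"y": 0.008,"z": 0,"ax": 0,"ay": 0,"az": 0,"claw": 0.05},{"x": 0,"y": 0,"z": 0,"ax": 0,"ay": 0,"az": 0,"claw": 0.05},{"x": 0,"y": 0,"z": 0,"ax": 0,"ay": 0,"az": 0,"claw": 0.05}]}}

```text
time_s: 20.58
ee_pos: [0.6557, -0.1955, 0.1337]
eef_rot: [-3.134, -0.003, 1.685]
force: [-0.2, 0.7, -8.7]
grip_width: 0.0661
```

```bash
python3 plan.py .6612 -.1865 .1 96.65 30
```

```text
t 20.58 p [ 0.6557 -0.1955  0.1337] tilt/yaw [-179.58   -0.18   96.52] F [-0.2  0.7 -8.7] w 0.0661
rows 2 remaining [ 0.0055  0.009  -0.0337] rotvec [-0.42 -0.18 -0.13]
{'x': 0.0041, 'y': 0.0034, 'z': 0.0169} {'ax': -0.21, 'ay': -0.09, 'az': -0.06}
{'x': 0.0042, 'y': 0.0033, 'z': 0.0169} {'ax': -0.21, 'ay': -0.09, 'az': -0.06}
```

Request:
{"method": "step_arm", "body": {"steps": [{"x": 0.008,"y": 0.007,"z": 0.015,"ax": -0.4,"ay": -0.2,"az": 0,"claw": 0.05},{"x": 0,"y": 0,"z": 0.02,"ax": 0,"ay": 0,"az": 0,"claw": 0.05},{"x": 0,"y": 0,"z": 0.01,"ax": 0,"ay": 0,"az": 0,"claw": 0.05},{"x": 0,"y": 0,"z": 0,"ax": 0,"ay": 0,"az": 0,"claw": 0.05}]}}

```text
time_s: 20.92
ee_pos: [0.6597, -0.1897, 0.0861]
eef_rot: [-3.139, 0.0, 1.682]
force: [-0.8, -0.0, -9.1]
grip_width: 0.0662
```

```bash
python3 plan.py .6612 -.1865 .08 96.65 30
```

```text
t 20.92 p [ 0.6597 -0.1897  0.0861] tilt/yaw [-1.7986e+02  2.0000e-02  9.6370e+01] F [-0.8 -0.  -9.1] w 0.0662
rows 1 remaining [ 0.0015  0.0032 -0.0061] rotvec [-0.14  0.02 -0.28]
{'x': 0.0031, 'y': 0.0018, 'z': 0.0061} {'ax': -0.14, 'ay': 0.02, 'az': -0.28}
```

Request:
{"method": "step_arm", "body": {"steps": [{"x": 0.003,"y": 0.002,"z": 0.006,"ax": -0.1,"ay": 0,"az": -0.3,"claw": 0.05},{"x": 0,"y": 0,"z": 0,"ax": 0,"ay": 0,"az": 0,"claw": 0.05},{"x": 0,"y": 0,"z": 0,"ax": 0,"ay": 0,"az": 0,"claw": 0.05}]}}

```text
time_s: 21.17
ee_pos: [0.6608, -0.1884, 0.0802]
eef_rot: [-3.14, 0.0, 1.685]
force: [0.4, -0.2, -7.7]
grip_width: 0.0663
```

```bash
python3 plan.py .6612 -.1865 .0483 96.65 10; python3 - <<'E'
from h import *
for n in("side",):
    p,d=vision.camera(n)
    cv2.imwrite(f"pics/{n}4.png",cv2.resize(p[120:300,200:440,::-1],(800,600),interpolation=2))
E
```

```text
t 21.17 p [ 0.6608 -0.1884  0.0802] tilt/yaw [-1.7994e+02  1.0000e-02  9.6570e+01] F [ 0.4 -0.2 -7.7] w 0.0663
rows 4 remaining [ 0.0004  0.0019 -0.0319] rotvec [-0.06  0.01 -0.08]
{'x': 0.0005, 'y': 0.0002, 'z': 0.008} {'ax': -0.02, 'ay': 0.0, 'az': -0.02}
{'x': 0.0005, 'y': 0.0002, 'z': 0.008} {'ax': -0.02, 'ay': 0.0, 'az': -0.02}
{'x': 0.0004, 'y': 0.0002, 'z': 0.008} {'ax': -0.02, 'ay': 0.0, 'az': -0.02}
{'x': 0.0004, 'y': 0.0002, 'z': 0.008} {'ax': -0.02, 'ay': 0.0, 'az': -0.02}
```

View pics/side4.png

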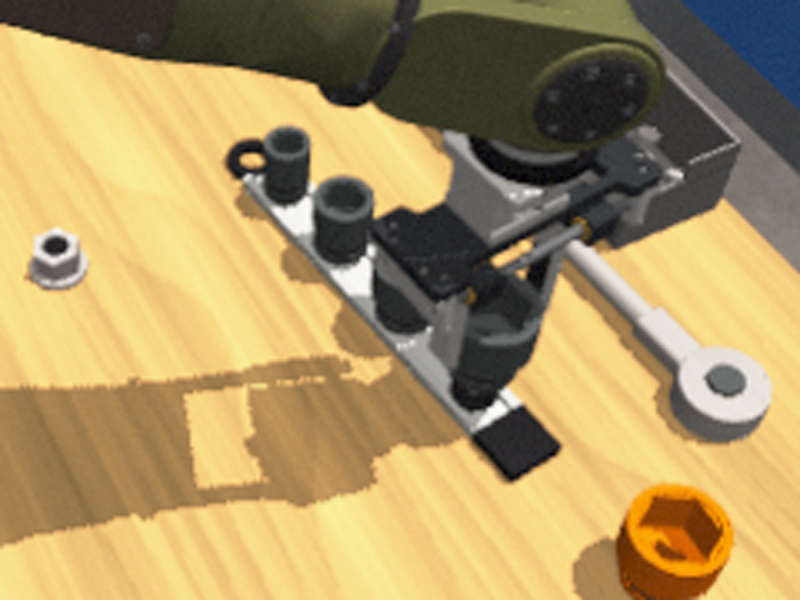

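s24 is seated at (287,165). s46 hangs over the fourth peg at (475,390). I'll lower it.

Request:
{"method": "step_arm", "body": {"steps": [{"x": 0.0015,"y": 0.001,"z": 0.008,"ax": 0,"ay": 0,"az": 0,"claw": 0.05},{"x": 0,"y": 0,"z": 0.008,"ax": 0,"ay": 0,"az": 0,"claw": 0.05},{"x": 0,"y": 0,"z": 0.008,"ax": 0,"ay": 0,"az": 0,"claw": 0.05},{"x": 0,"y": 0,"z": 0,"ax": 0,"ay": 0,"az": 0,"claw": 0.05}]}}

```text
time_s: 21.55
ee_pos: [0.6623, -0.187, 0.0558]
eef_rot: [3.14, 0.001, 1.685]
force: [-0.3, -0.0, -9.7]
grip_width: 0.066
```

```bash
python3 plan.py .6612 -.1865 .0483 96.65 10
```

```text
t 21.55 p [ 0.6623 -0.187   0.0558] tilt/yaw [1.7991e+02 8.0000e-02 9.6560e+01] F [-0.3 -0.  -9.7] w 0.066
rows 1 remaining [-0.0011  0.0005 -0.0075] rotvec [ 0.09  0.08 -0.09]
{'x': 0.0006, 'y': -0.001, 'z': 0.0075} {'ax': 0.09, 'ay': 0.08, 'az': -0.09}
```

Request:
{"method": "step_arm", "body": {"steps": [{"x": 0.0005,"y": -0.001,"z": 0.006,"ax": 0,"ay": 0,"az": 0,"claw": 0.05},{"x": 0,"y": 0,"z": 0.001,"ax": 0,"ay": 0,"az": 0,"claw": 0.05},{"x": 0,"y": 0,"z": 0.0005,"ax": 0,"ay": 0,"az": 0,"claw": 0.05}]}}

```text
time_s: 21.8
ee_pos: [0.6617, -0.1868, 0.0482]
eef_rot: [3.139, 0.002, 1.685]
force: [-3.0, 0.4, 3.8]
grip_width: 0.066
```

Request:
{"method": "step_arm", "body": {"steps": [{"x": 0,"y": 0,"z": 0,"ax": 0,"ay": 0,"az": 0,"claw": 0.08},{"x": 0,"y": 0,"z": 0,"ax": 0,"ay": 0,"az": 0,"claw": 0.094},{"x": 0,"y": 0,"z": 0,"ax": 0,"ay": 0,"az": 0,"claw": 0.094},{"x": 0,"y": 0,"z": 0,"ax": 0,"ay": 0,"az": 0,"claw": 0.094},{"x": 0,"y": 0,"z": 0,"ax": 0,"ay": 0,"az": 0,"claw": 0.094}]}}

```text
time_s: 22.22
ee_pos: [0.6641, -0.1876, 0.0527]
eef_rot: [3.132, 0.006, 1.685]
force: [0.2, -0.3, 1.3]
grip_width: 0.0931
```

Request:
{"method": "step_arm", "body": {"steps": [{"x": 0,"y": 0,"z": -0.01,"ax": 0,"ay": 0,"az": 0,"claw": 0.094},{"x": 0,"y": 0,"z": -0.025,"ax": 0,"ay": 0,"az": 0,"claw": 0.094},{"x": 0,"y": 0,"z": -0.035,"ax": 0,"ay": 0,"az": 0,"claw": 0.094},{"x": 0,"y": 0,"z": -0.035,"ax": 0,"ay": 0,"az": 0,"claw": 0.094},{"x": 0,"y": 0,"z": -0.01,"ax": 0,"ay": 0,"az": 0,"claw": 0.094}]}}

```text
time_s: 22.63
ee_pos: [0.6616, -0.1866, 0.172]
eef_rot: [3.136, 0.003, 1.685]
force: [-0.3, -0.5, 1.5]
grip_width: 0.094
```

Request:
{"method": "step_arm", "body": {"steps": [{"x": 0,"y": -0.03,"z": 0,"ax": 0,"ay": 0,"az": 0,"claw": 0.094},{"x": 0,"y": -0.04,"z": 0,"ax": 0,"ay": 0,"az": 0,"claw": 0.094},{"x": 0,"y": -0.04,"z": 0,"ax": 0,"ay": 0,"az": 0,"claw": 0.094},{"x": 0,"y": -0.04,"z": 0,"ax": 0,"ay": 0,"az": 0,"claw": 0.094},{"x": 0,"y": -0.04,"z": 0,"ax": 0,"ay": 0,"az": 0,"claw": 0.094}]}}

```text
time_s: 23.05
ee_pos: [0.4718, -0.2076, 0.1753]
eef_rot: [3.126, 0.009, 1.69]
force: [-0.0, -1.0, 0.6]
grip_width: 0.0938
```

Request:
{"method": "step_arm", "body": {"steps": [{"x": 0,"y": -0.02,"z": 0,"ax": 0,"ay": 0,"az": 0,"claw": 0.094},{"x": 0,"y": 0,"z": 0,"ax": 0,"ay": 0,"az": 0,"claw": 0.094},{"x": 0,"y": 0,"z": 0,"ax": 0,"ay": 0,"az": 0,"claw": 0.094}]}}

```text
time_s: 23.3
ee_pos: [0.4456, -0.2105, 0.1774]
eef_rot: [3.124, 0.011, 1.687]
force: [0.6, 0.4, -0.3]
grip_width: 0.094
```

```bash
python3 - <<'E'
from h import *
im=[]
for n in("top","side"):
    p,d=vision.camera(n); c=vision.camera_params(n); W=cloud(c,d)
    im.append(cv2.resize(p[:,:,::-1],(400,300)) )
    cv2.imwrite(f"pics/{n}5.png",cv2.resize(p[120:300,180:420,::-1],(800,600),interpolation=2))
    for k,P,h in(('s24',(.6335,.052),.05),('s30',(.6422,-.0235),.054),('s38',(.652,-.1032),.06),('s46',(.6612,-.1855),.066)):
        q=W[(d>0)&(np.hypot(W[...,0]-P[0],W[...,1]-P[1])<.045)&(abs(W[...,2]-h-.016)<.008)]
        if len(q)<20: print(n,k,'few',len(q));continue
        zt=np.percentile(q[:,2],95);t=q[q[:,2]>zt-.004]
        (x,y),r=cv2.minEnclosingCircle(t[:,:2].astype(np.float32))
        print(n,k,len(t),"under z",round(zt-h,4),"off",round(x-P[0],4),round(y-P[1],4),"r",round(r,4))
E
```

```text
top s24 101 under z 0.0184 off 0.0013 -0.0007 r 0.0191
top s30 162 under z 0.0179 off 0.0012 0.001 r 0.0234
top s38 202 under z 0.0182 off 0.0014 -0.0004 r 0.028
top s46 273 under z 0.018 off 0.0014 -0.0007 r 0.0332
side s24 few 18
side s30 few 0
side s38 159 under z 0.0184 off 0.0001 0.0013 r 0.0291
side s46 226 under z 0.0186 off 0.0003 0.0007 r 0.0343
```

View pics/side5.png

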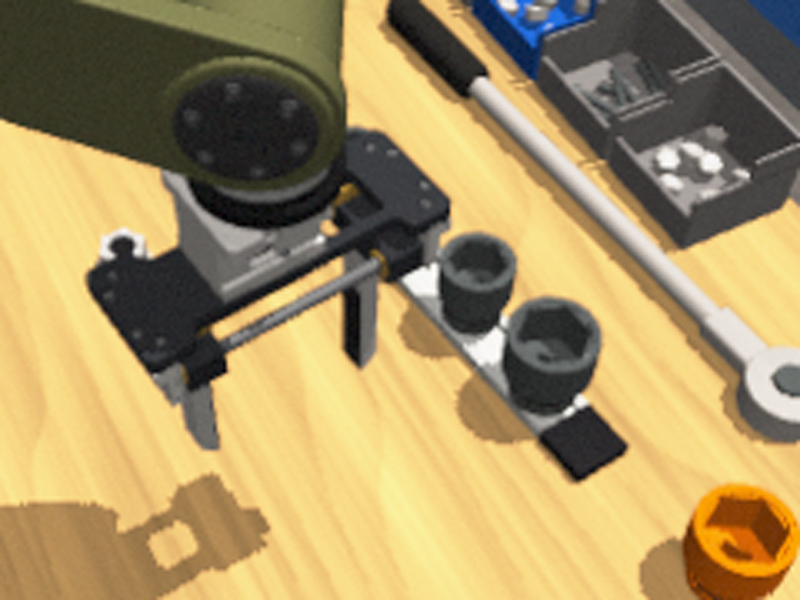

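View pics/top5.png

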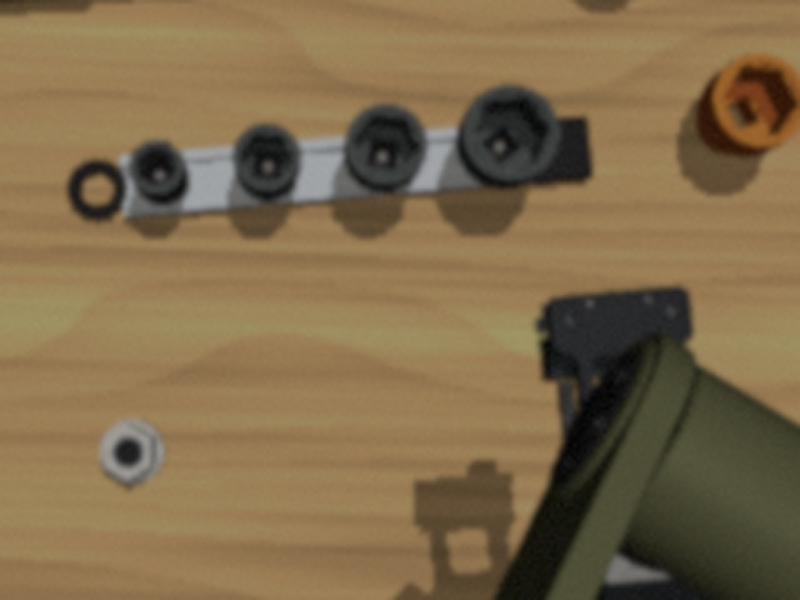

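All four sockets stand on the rail in order. In the top crop, pegs show in their holes at (158,172), (268,165), (382,155) and (500,147). The measured underside height of 18 mm carries the same +1.8 mm bias I saw when the sockets stood on the bench, so they sit at about 16 mm.

```bash
python3 -c "
from station import ticket; print(ticket.hand_in())"
```

```text
the job is handed in; nothing more can be done
None
```

All four sockets are back on the rail in order from the hanging eye (24, 30, 38, 46 mm), mouth up. I handed the job in at about 23 s, with the gripper open and clear. The hand-in gave no verdict.

- **Position:** the last top view puts every socket within about 2 mm of its post axis, with a peg visible in each drive hole.
- **Height:** the raw depth reads the undersides at about 18 mm above the bench. The same measurement read about 1.5–2 mm too high while the sockets stood on the bench, so I take the true height as about 16 mm, resting on the clips.
- **Partly unchecked:** in the last side view the arm hid the 24 and 30 mm sockets, so that camera confirmed only the 38 and 46 mm ones. Earlier side views showed the two smaller ones seated upright.
- **Uprightness:** I judged this from the pictures and did not measure a tilt angle.
- **Forces:** the wrist force I read was never above about 25 N. That peak came as the 24 mm socket was pressed onto its clip.
- **Refused call:** the first move call was refused because its rows left out some keys. Nothing moved.

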